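# Load the veneer press and crank it down

## Robot

A 7-joint arm with a two-finger parallel gripper is mounted at the origin on the work surface. World frame = base frame: x ahead of the robot, y to its left, z up, the work surface at z = 0. Lengths are in m, angles in rad, forces in N, time in s.
With the tool pointing down it reaches from about 0.4 to 0.85 m from the base axis. Payload 10.4 kg.
Tool frame: the origin (TCP) lies at the very end of the fingers, on their centre line; the grasp point (between the pads) lies 19 mm behind it; z points along the fingers, x is the direction in which the jaws open and shut, and the axes are right-handed (so a half turn about z gives the same grasp; the last joint's range is limited). The gripper opens to 87 mm and grips with 3 to 60 N. Pads are 19 mm wide; open, the fingers measure 117 mm over their backs; the gripper's body (75 mm by 190 mm) begins 51 mm behind the grasp point.
Start: joints at [-1.158, 0.332, -0.065, 1.46, 0.022, 1.35, -0.088], TCP at [0.264, 0.567, 0.193] pointing down, gripper open.
Joint ranges: [-2.6, 2.6], [-0.5, 2.12], [-1.47, 1.34], [0.16, 2.42], [-1.27, 4.41], [0.06, 2.06], [-2.6, 2.6]. Speed limits (rad/s): [2.22, 2.22, 2.79, 2.79, 3.14, 3.14, 3.14].

## Interface

Orientations are given as a unit quaternion [w, x, y, z].
In Python, from cell import observe, eyes, job gives the robot as it stands.
- The arm moves only by the shell command python3 -m handwheel 'ROWS' [OPENING] [FORCE]. ROWS is JSON, a list of rows, each an object of numbers: "dx", "dy", "dz": the shift along the world's x, y, z scaled (see below); "spin": the turn about the world's z scaled (see below). In form: [{"dx": .., "dy": .., "dz": .., "spin": ..}, ...]. A call has exactly 10 rows; each row shifts and turns the commanded pose from where the row before left it; what a row does not reach is not made up. The controller multiplies each number of a shift by 2.5 cm and each number of a turn by 8 degrees. A row lasts 1/8 s, in which the tool goes at most 62.5 mm and 10.7 degrees, less where a joint would pass 70% of its speed; a pose out of reach is approached as far as the arm can. A call with a number of a shift or a turn outside -1 to 1 is refused whole. A call with a gripper value outside its range is refused whole. OPENING is the gripper's target within -1 to 1 (fully open at 1, half-way at 0, shut at -1), set as the call begins (- or left out, the last holds). The fingers move at their own pace and stop on an object; FORCE is the grip in N (left out, the last holds). Time passes only in rows, so rows that do not move let the fingers close, or fill a call up. It gives the time, the measured TCP pose, the force and the opening at its end, in the units of the state.
- observe(): the state, without advancing time (a new reading comes with each control period).
- eyes.read_camera(name): name is "scene" or "top" or "wrist"; returns (picture, depth): 420x560x3 uint8, red, green, blue; 420x560 float32, m along the optical axis (not along the pixel's ray), 0 where there is no reading.
- eyes.get_calibration(name): a dict with "intrinsics" (3x3 intrinsics, pixels), "rvec" (rotation vector, rad) and "tvec" (3), from world to camera coordinates, as OpenCV has them. Camera axes: x right, y down, z forward; pixel columns grow to the right and rows downward; lengths in m; the calibration is good to about 2 mm. A picture is of the moment at which its call begins: read the wrist's pose just before it. get_calibration takes no time and is no camera call; for the wrist camera it gives the pose at the moment of the call.
- job.job_done(): hands the job in, once; it reports no verdict.
The state is a dict: "clock": time; "joint_positions": joint angles; "dq": joint speeds; "joint_torque": joint torques, N m; "tool_pos": TCP position; "eef_rot": TCP orientation; "ft_force": force on the tool from outside, world axes, zero at the start; "wrist_torque": the same for the moment, N m; "opening": finger opening in m.
Only numpy, scipy, OpenCV 4.12 (cv2) and the standard library are available. Lean on these libraries where they do the work, as an engineer would, in place of code of your own. Each camera call takes 0.05 s, during which the arm holds its last target. There are 200 camera calls.

## Task

Load every veneered drawer front that is on the bench into the veneer press: slide the red bolt fully back, pull the bed right out by its handle, and lay the fronts flat on the bed with their long sides across it (parallel to the handle bar), none on top of another and none overlapping its low rim. Then push the bed fully home, slide the bolt fully shut again and only after that wind the crank clockwise, about three full turns, until the platen bears firmly on all the fronts. Leave the other things on the bench where they are.

Things in the scene. Friction and masses are not known exactly. Their poses are not given: they have to be found in the camera images.
- press: Dark green veneer press fixed to the bench. Origin on the bench top below the screw; x runs across the bed from column to column, z up; the bed slides out to -y. Columns 24 mm thick at x = +-135, y = 0; cross-beam 320 (x) x 50 mm on top, 205 to 250 mm above the bench. Base 30 mm high, from -175 to 155 mm in x and -287 to 108 mm in y.
- bed (a joint): Sliding aluminium bed: 0 = fully home under the platen, 0.20 m = pulled fully out (stop). Stays where it is left; takes about 4 N to move. Cannot leave home while the bolt is shut.
- bed_top (a point): Middle of the bed's flat upper face, 52 mm above the bench; axes as the press (x across, z up, the bed slides out to -y). The flat face measures 200 mm in x and 144 mm in y inside a low rim 5 mm thick and 4 mm high, which the platen clears; when home it lies right under the platen.
- bed_handle (a point): Middle of the bed's handle bar: round black bar 12 mm thick, 90 mm long along the press's x, 98 mm above the bench on two posts, on a narrow tongue of the bed. Its point is 155 mm to -y of bed_top. Free all round, clear to grip from above.
- bolt (a joint): Locking bolt of the bed, on the side of the bed nearer the robot: 0 = fully back (end stop), 0.035 m = fully shut (end stop). Slides along the press's +x to shut, in front of the bed's shoulder, so it can be shut only when the bed is home. Stays where it is left; takes about 2.5 N to move.
- bolt_grip (a point): Middle of the gripping part of the bolt's red upright tab, 70 mm above the bench: tab 14 mm thick along the press's x, 26 mm along its y, its top 86 mm and its foot 50 mm above the bench.
- crank (a joint): Crank angle, rad, clockwise from above, counting on over full turns; starts at 0 to 3. Clockwise lowers the platen 8 mm a turn (the crank keeps its height). At 18.8 the platen touches fronts that lie flat on the bed; wound to 19.3 it presses them firmly and may spring back by 0.2 when let go; end stop 20.4. Else stays where it is left. Takes about 5 N at the knob, up to 15 N when the platen bears.
- screw_axis (a point): Point on the crank's upright turning axis, at the height of the middle of its knob (305 mm above the bench).
- knob_center (a point): Middle of the crank's knob: upright black cylinder, 24 mm across, 50 mm tall (280 to 330 mm above the bench), that spins freely on the crank arm, 60 mm from the screw's axis. The arm's top is 280 mm above the bench. At crank angle q the knob lies from the screw axis along the press's x axis turned clockwise by q.
- platen: Steel pressing plate, 220 mm along the press's x and 170 mm along y, guided on the columns. Origin at the middle of its underside: 94 mm above the bench at crank angle 0, 70 mm when it touches the fronts on the bed.
- front1_center (a point): Centre of one of the drawer fronts: small board with dark brown veneered faces and pale plywood edges, 90 (x) x 45 (y) x 18 (z) mm, 40 to 75 g, flat on the bench at first. Two to four of them are present.
- front2_center (a point): Centre of one of the drawer fronts: small board with dark brown veneered faces and pale plywood edges, 90 (x) x 45 (y) x 18 (z) mm, 40 to 75 g, flat on the bench at first. Two to four of them are present.
- front3_center (a point): Centre of one of the drawer fronts: small board with dark brown veneered faces and pale plywood edges, 90 (x) x 45 (y) x 18 (z) mm, 40 to 75 g, flat on the bench at first. Two to four of them are present.
- front4_center (a point): Centre of one of the drawer fronts: small board with dark brown veneered faces and pale plywood edges, 90 (x) x 45 (y) x 18 (z) mm, 40 to 75 g, flat on the bench at first. Two to four of them are present.
- pencil: flat red carpenter's pencil, 150 x 13 x 8 mm. Not part of the job. Origin at its underside.
- tape: yellow tape measure, 68 x 32 x 64 tall mm. Not part of the job. Origin at its underside.
- square: try square, wooden stock 110 long, steel blade 150 mm. Not part of the job. Origin at its underside.
- glue: white glue bottle with orange cap, 54 across, 150 tall mm. Not part of the job. Origin at its underside.
- mallet: wooden mallet, 240 long, 65 high mm. Not part of the job. Origin at its underside.
- screw_box: small carton, 90 x 60 x 45 mm. Not part of the job. Origin at its underside.
- brush: brush with wooden handle, 200 long mm. Not part of the job. Origin at its underside.
Mind the look-alikes: they are no part of the job. Leave any blue or pink look-alike of the part that bears front1_center alone.

How it is judged:
By the outcome, as a careful person would: the job done as asked, in the order asked, and still so for the second after the job is handed in, with the robot touching nothing.
Of front1, front2, front3, front4 only 2 to 4 are there at a start; the rules pass over those that are not, and their reading is None.
At some moment in a run one of front1, front2, front3, front4 may be knocked a few centimetres aside while the robot is not near it.
Once in a run the grip may slacken for a moment while it holds something.
It also fails if it takes over 210 s, if anything falls off the work surface, if the arm or the gripper's body presses on something with over 40 N, if the wrist force passes 120 N, or if a joint passes its speed limit or range.

## Working session

There is one attempt and no reset: what is moved stays moved. The work goes in short steps, Python scripts to look and compute and a shell command to move; the robot and the scene stay as the last step left them, time stands still between calls to the robot, and variables do not carry over. Pictures are saved under pics/ and viewed, about 12 in all and at most 16, crops included, and the job is handed in when it is done.

```bash
ls; mkdir -p pics; cat > h.py <<'E'
import numpy as np, cv2
from cell import observe, eyes, job
def cam(n):
    c=eyes.get_calibration(n); p,d=eyes.read_camera(n)
    return p,d,np.array(c["intrinsics"]),cv2.Rodrigues(np.array(c["rvec"],float))[0],np.array(c["tvec"],float).ravel()
def pts(d,K,R,t):
    v,u=np.mgrid[:d.shape[0],:d.shape[1]]
    P=np.stack([(u-K[0,2])/K[0,0]*d,(v-K[1,2])/K[1,1]*d,d],-1)
    return (P-t)@R
def ray(u,v,z,K,R,t):
    r=R.T@np.array([(u-K[0,2])/K[0,0],(v-K[1,2])/K[1,1],1]); o=-R.T@t
    return o+r*(z-o[2])/r[2]
def save(n,p): cv2.imwrite("pics/"+n,cv2.cvtColor(p,cv2.COLOR_RGB2BGR))
E
python3 - <<'E'
from h import *
s=observe(); print({k:np.round(v,3) for k,v in s.items()})
for n in("scene","top"):
    p,d,K,R,t=cam(n); save(n+"0.png",p); print(n,np.round(-R.T@t,3),np.round(R[2],2),K[0,0])
    np.savez(n+"0.npz",p=p,d=d,K=K,R=R,t=t)
E
```

```text
pics
{'clock': np.float64(0.0), 'joint_positions': array([-1.158,  0.333, -0.065,  1.461,  0.022,  1.35 , -0.088]), 'dq': array([ 0.001, -0.001,  0.001, -0.   ,  0.001,  0.001, -0.002]), 'joint_torque': array([-0.0000e+00, -6.2326e+01,  2.5000e-02, -3.8989e+01, -6.1000e-02,
        4.0000e-02,  0.0000e+00]), 'tool_pos': array([0.264, 0.566, 0.192]), 'eef_rot': array([ 0.   ,  0.843,  0.538, -0.001]), 'ft_force': array([-0.738,  0.566, -0.432]), 'wrist_torque': array([-0.027,  0.02 ,  0.   ]), 'opening': np.float64(0.087)}
scene [ 0.944 -0.614  1.163] [-0.35  0.51 -0.79] 402.4939194700279
top [ 0.352 -0.005  1.43 ] [ 0.15 -0.   -0.99] 428.2104092011834
```

View pics/top0.png

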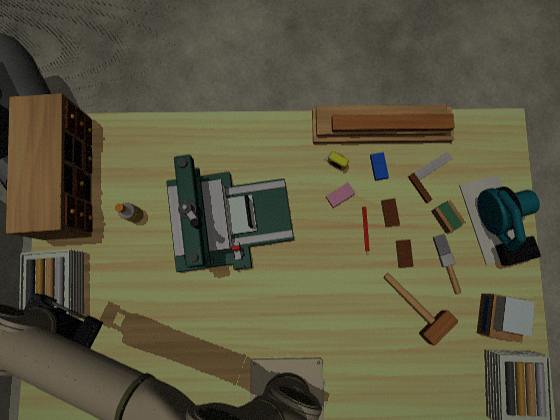

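View pics/scene0.png

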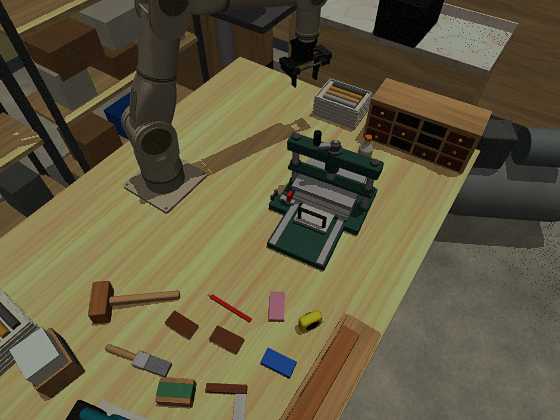

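Top view: two brown fronts at about (390,212) and (404,253); the pink (340,195) and blue (379,166) ones are look-alikes. The press is at (230,220), with its bed sliding towards image right (world -y). The red bolt is at (237,250) and the knob near (190,213).

```bash
python3 - <<'E'
from h import *
a=np.load("top0.npz"); p,d,K,R,t=[a[k] for k in("p","d","K","R","t")]
P=pts(d,K,R,t)
save("crop1.png",cv2.resize(p[140:280,155:305],None,fx=5,fy=4.2 if 0 else 4,interpolation=cv2.INTER_CUBIC)) 
hsv=cv2.cvtColor(p,cv2.COLOR_RGB2HSV)
roi=np.zeros(p.shape[:2],bool); roi[150:290,360:470]=1
# brown: on bench height ~.018
m=(roi&(abs(P[...,2]-.018)<.012)&(p.sum(2)<260)&(p[...,0]>p[...,2]*1.3)&(p[...,0]<150)).astype(np.uint8)
m=cv2.morphologyEx(m,cv2.MORPH_OPEN,np.ones((3,3)))
for c in cv2.findContours(m,0,2)[0]:
    if cv2.contourArea(c)<60: continue
    W=np.array([ray(*q[0],.018,K,R,t)[:2] for q in c],np.float32)
    r=cv2.minAreaRect(W*1000); print(c.mean((0,1)),np.round(r[0],1),np.round(r[1],1),round(r[2],1), np.median(P[...,2][cv2.drawContours(m*0,[c],-1,1,-1)>0]).round(4))
# press: dark green beam at z~.25
X=P[140:280,155:305]; z=X[...,2]
def rect(mm,nm):
    W=X[mm][:,:2].astype(np.float32); r=cv2.minAreaRect(W*1000); print(nm,len(W),np.round(r[0],1),np.round(r[1],1),round(r[2],1), W.mean(0).round(4))
rect((abs(z-.25)<.008),"beam"); rect((z>.315)&(z<.345),"knob"); rect((abs(z-.030)<.006),"base"); rect(abs(z-.104)<.008,"handle")
h=hsv[140:280,155:305]; red=((h[...,0]<8)|(h[...,0]>172))&(h[...,1]>150)&(h[...,2]>80)
rect(red,"red"); print(np.round(X[red][:,2],3)); v,u=np.nonzero(red); print(u.mean()+155,v.mean()+140,[ (zz,ray(u.mean()+155,v.mean()+140,zz,K,R,t).round(4)) for zz in(.07,.086)])
E
```

```text
[404.         252.16666667] [ 446.5 -394.4] [89.4 47.9] 3.1 0.0172
[390.70967742 211.5483871 ] [ 584.2 -354.5] [89.3 47.8] 7.2 0.0172
[419.20512821 187.        ] [ 666.4 -458.3] [108.3  26. ] 30.5 0.0168
beam 1573 [561.6 268.4] [319.2  51.1] 7.7 [0.5587 0.2678]
knob 73 [512.8 232.8] [21.6 21.5] 85.7 [0.5128 0.2318]
base 3429 [563.9 178.7] [330.9 394.2] 7.6 [0.5639 0.1139]
handle 1847 [552.  229.2] [250.7 248.1] 7.5 [0.564  0.2463]
red 28 [415.6  77.6] [206.6  17.9] 57.4 [0.4615 0.1502]
[0.082 0.083 0.086 0.087 0.087 0.082 0.083 0.086 0.085 0.083 0.084 0.083
 0.087 0.087 0.086 0.086 0.084 0.084 0.082 0.078 1.43  0.084 0.084 0.088
 0.079 0.078 0.072 0.065]
235.0 247.5 [(0.07, array([0.4665, 0.1571, 0.07  ])), (0.086, array([0.4652, 0.1552, 0.086 ]))]
```

View pics/crop1.png

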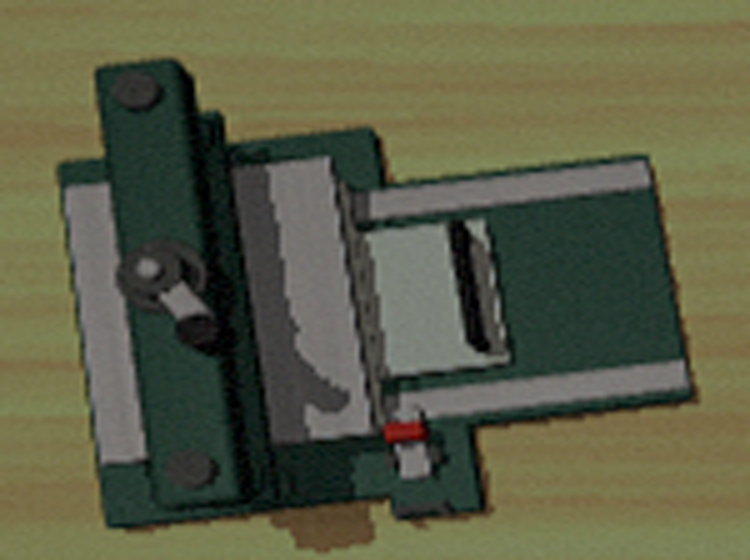

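```bash
python3 -m handwheel '[{"dz":0.9,"spin":-0.72},{"dz":0.9,"spin":-0.72},{"dz":0.9,"spin":-0.72},{"dz":0.9,"spin":-0.72},{"dz":0.9,"spin":-0.72},{"dz":0.9,"spin":-0.72},{"dz":0.9,"spin":-0.72},{"dy":-1,"spin":-0.72},{"dy":-1,"spin":-0.72},{"dy":-1,"spin":-0.72}]' 0 30
python3 -m handwheel '[{"dx":0.8,"dy":-1},{"dx":0.8,"dy":-1},{"dx":0.8,"dy":-1},{"dx":0.8,"dy":-1},{"dx":0.8,"dy":-1},{"dx":0.8,"dy":-1},{"dx":0.8,"dy":-1},{"dx":0.8,"dy":-1},{"dx":0.8,"dy":-1},{"dx":0.8,"dy":-1}]'
python3 -m handwheel '[{"dy":-0.86},{"dy":-0.86},{"dy":-0.86},{"dy":-0.86},{},{},{},{},{},{}]'
cat >> h.py <<'E'
O=np.array([.5617,.2685]); yaw=np.radians(7.65)
M=np.array([[np.cos(yaw),-np.sin(yaw)],[np.sin(yaw),np.cos(yaw)]])
def w2p(w): return M.T@(np.asarray(w)[:2]-O)
def p2w(q): return O+M@np.asarray(q)
def st():
    s=observe(); q=s["eef_rot"]; print("t",round(float(s["clock"]),2),"tcp",np.round(s["tool_pos"],4),"press",w2p(s["tool_pos"]).round(4),"jaw",round(np.degrees(2*np.arctan2(q[2],q[1])),1),"F",np.round(s["ft_force"],1),"op",round(float(s["opening"]),4))
    return s
E
python3 - <<'E'
from h import *
st(); p,d,K,R,t=cam("wrist"); save("w1.png",p); np.savez("w1.npz",p=p,d=d,K=K,R=R,t=t)
print((-R.T@t).round(3),R[2].round(2))
h=cv2.cvtColor(p,cv2.COLOR_RGB2HSV); red=((h[...,0]<8)|(h[...,0]>172))&(h[...,1]>150)&(h[...,2]>60)
P=pts(d,K,R,t)
m=red&(abs(P[...,2]-.086)<.006); 
for r in P[m].mean(0)[None]: print("red top",r.round(4),w2p(r).round(4),m.sum()); W=P[m][:,:2].astype(np.float32)*1000; print(cv2.minAreaRect(W))
E
```

```text
t 0.1 tcp [0.2636 0.5663 0.1926] press [-0.2558  0.3348] jaw 65.0 F [-0.7  0.2  0.4] op 0.0869
[0.193 0.599 0.384] [ 0.26 -0.12 -0.96]
red top [nan nan nan] [nan nan] 0
((0.0, 0.0), (0.0, 0.0), 0.0)invalid input
invalid input
invalid input
<stdin>:7: RuntimeWarning: Mean of empty slice.
  ret = um.true_divide(
```

View pics/w1.png

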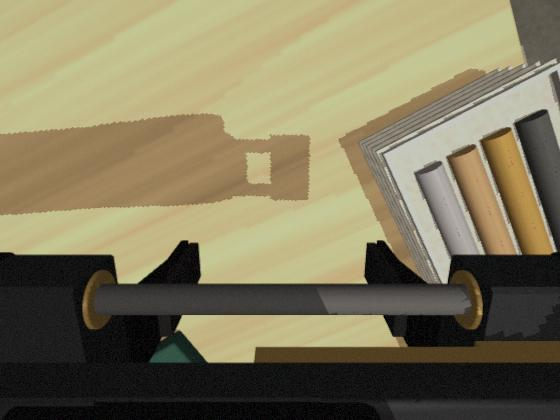

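The rows were refused because all four keys are needed, so nothing moved. The wrist picture shows only the fingertips (about (185,300) and (385,300)) over the bench.

```bash
python3 -m handwheel '[{"dx":0,"dy":0,"dz":0.9,"spin":-0.72},{"dx":0,"dy":0,"dz":0.9,"spin":-0.72},{"dx":0,"dy":0,"dz":0.9,"spin":-0.72},{"dx":0,"dy":0,"dz":0.9,"spin":-0.72},{"dx":0,"dy":0,"dz":0.9,"spin":-0.72},{"dx":0,"dy":0,"dz":0.9,"spin":-0.72},{"dx":0,"dy":0,"dz":0.9,"spin":-0.72},{"dx":0,"dy":-1,"dz":0,"spin":-0.72},{"dx":0,"dy":-1,"dz":0,"spin":-0.72},{"dx":0,"dy":-1,"dz":0,"spin":-0.72}]' 0 30
python3 -m handwheel '[{"dx":0.8,"dy":-1,"dz":0,"spin":0},{"dx":0.8,"dy":-1,"dz":0,"spin":0},{"dx":0.8,"dy":-1,"dz":0,"spin":0},{"dx":0.8,"dy":-1,"dz":0,"spin":0},{"dx":0.8,"dy":-1,"dz":0,"spin":0},{"dx":0.8,"dy":-1,"dz":0,"spin":0},{"dx":0.8,"dy":-1,"dz":0,"spin":0},{"dx":0.8,"dy":-1,"dz":0,"spin":0},{"dx":0.8,"dy":-1,"dz":0,"spin":0},{"dx":0.8,"dy":-1,"dz":0,"spin":0}]'
python3 -m handwheel '[{"dx":0,"dy":-0.86,"dz":0,"spin":0},{"dx":0,"dy":-0.86,"dz":0,"spin":0},{"dx":0,"dy":-0.86,"dz":0,"spin":0},{"dx":0,"dy":-0.86,"dz":0,"spin":0},{"dx":0,"dy":0,"dz":0,"spin":0},{"dx":0,"dy":0,"dz":0,"spin":0},{"dx":0,"dy":0,"dz":0,"spin":0},{"dx":0,"dy":0,"dz":0,"spin":0},{"dx":0,"dy":0,"dz":0,"spin":0},{"dx":0,"dy":0,"dz":0,"spin":0}]'
python3 - <<'E'
from h import *
st(); p,d,K,R,t=cam("wrist"); save("w1.png",p); np.savez("w1.npz",p=p,d=d,K=K,R=R,t=t)
print((-R.T@t).round(3),R[2].round(2))
h=cv2.cvtColor(p,cv2.COLOR_RGB2HSV); red=((h[...,0]<8)|(h[...,0]>172))&(h[...,1]>150)&(h[...,2]>60)
P=pts(d,K,R,t)
m=red&(abs(P[...,2]-.086)<.006); print(red.sum(),m.sum())
if m.sum(): r=P[m].mean(0); print("red top",r.round(4),w2p(r).round(4)); W=P[m][:,:2].astype(np.float32)*1000; print(cv2.minAreaRect(W))
E
```

```text
clock: 1.4
tool_pos: [0.2637, 0.4908, 0.3505]
eef_rot: [0.0, 0.998, 0.063, -0.0]
ft_force: [-0.6, 0.1, 0.7]
opening: 0.0437
clock: 2.65
tool_pos: [0.4643, 0.2407, 0.3506]
eef_rot: [0.0, 0.998, 0.065, -0.0]
ft_force: [-0.2, 0.3, -0.0]
opening: 0.0433
clock: 3.9
tool_pos: [0.4638, 0.1557, 0.3507]
eef_rot: [0.0, 0.998, 0.065, 0.0]
ft_force: [0.1, 0.2, 0.4]
opening: 0.0433
t 3.9 tcp [0.4638 0.1557 0.3507] press [-0.112  -0.0988] jaw 7.4 F [0.1 0.2 0.4] op 0.0433
[0.454 0.233 0.542] [ 0.04 -0.28 -0.96]
165 157
red top [0.4669 0.1555 0.0851] [-0.109  -0.0993]
((467.3616943359375, 156.5848846435547), (12.346231460571289, 24.34672737121582), 7.43219518661499)
```

View pics/w1.png

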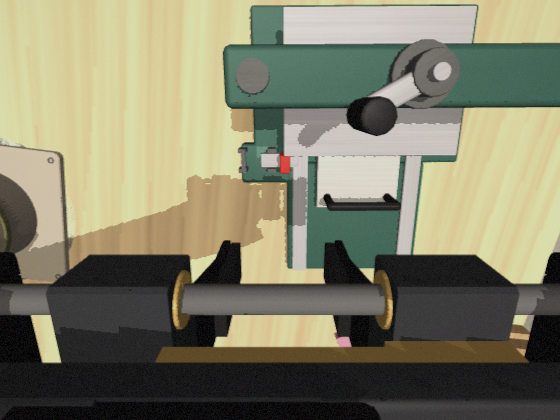

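The wrist picture shows the red tab at (285,162), the handle bar at (362,203) and the knob at (372,115). The top-view and wrist-view positions of the tab agree to within 2 mm.

```bash
python3 -m handwheel '[{"dx":0.16,"dy":-0.31,"dz":-1,"spin":0},{"dx":0,"dy":0,"dz":-1,"spin":0},{"dx":0,"dy":0,"dz":-1,"spin":0},{"dx":0,"dy":0,"dz":-1,"spin":0},{"dx":0,"dy":0,"dz":-1,"spin":0},{"dx":0,"dy":0,"dz":-1,"spin":0},{"dx":0,"dy":0,"dz":-1,"spin":0},{"dx":0,"dy":0,"dz":-1,"spin":0},{"dx":0,"dy":0,"dz":-1,"spin":0},{"dx":0,"dy":0,"dz":0,"spin":0}]'
python3 -m handwheel '[{"dx":0,"dy":0,"dz":-0.5,"spin":0},{"dx":0,"dy":0,"dz":-0.5,"spin":0},{"dx":0,"dy":0,"dz":-0.4,"spin":0},{"dx":0,"dy":0,"dz":-0.4,"spin":0},{"dx":0,"dy":0,"dz":-0.35,"spin":0},{"dx":0,"dy":0,"dz":0,"spin":0},{"dx":0,"dy":0,"dz":0,"spin":0},{"dx":0,"dy":0,"dz":0,"spin":0},{"dx":0,"dy":0,"dz":0,"spin":0},{"dx":0,"dy":0,"dz":0,"spin":0}]'
python3 -c "from h import *; print(st()['joint_positions'].round(2))"
python3 -m handwheel '[{"dx":0,"dy":0,"dz":0,"spin":0},{"dx":0,"dy":0,"dz":0,"spin":0},{"dx":0,"dy":0,"dz":0,"spin":0},{"dx":0,"dy":0,"dz":0,"spin":0},{"dx":0,"dy":0,"dz":0,"spin":0},{"dx":0,"dy":0,"dz":0,"spin":0},{"dx":0,"dy":0,"dz":0,"spin":0},{"dx":0,"dy":0,"dz":0,"spin":0},{"dx":0,"dy":0,"dz":0,"spin":0},{"dx":0,"dy":0,"dz":0,"spin":0}]' -1 20
```

```text
clock: 5.2
tool_pos: [0.4667, 0.1473, 0.1244]
eef_rot: [0.001, 0.998, 0.065, -0.001]
ft_force: [0.4, 0.0, -0.3]
opening: 0.0437
clock: 6.45
tool_pos: [0.4679, 0.1479, 0.0722]
eef_rot: [-0.0, 0.998, 0.065, 0.0]
ft_force: [0.4, 0.1, 0.7]
opening: 0.0434
t 6.45 tcp [0.4679 0.1479 0.0722] press [-0.109 -0.107] jaw 7.4 F [0.4 0.1 0.7] op 0.0434
[-0.78  0.15  0.41  1.97 -0.07  1.03 -0.21]
clock: 7.7
tool_pos: [0.4678, 0.1478, 0.072]
eef_rot: [-0.0, 0.998, 0.065, 0.0]
ft_force: [1.0, -0.4, -0.5]
opening: 0.0007
```

```bash
python3 - <<'E'
from h import *
st(); a=[]
for n in("scene","wrist","top"):
    p,d,K,R,t=cam(n); a.append(p)
    h=cv2.cvtColor(p,cv2.COLOR_RGB2HSV); red=((h[...,0]<8)|(h[...,0]>172))&(h[...,1]>150)&(h[...,2]>60)
    P=pts(d,K,R,t); m=red&(abs(P[...,2]-.08)<.02)&(P[...,1]>.05); print(n,m.sum())
    if m.sum(): r=np.median(P[m],0); print(r.round(4),w2p(r).round(4), w2p(P[m].min(0)), w2p(P[m].max(0)))
s=cv2.resize(a[0][120:270,250:400],(400,400)); 
w=cv2.resize(a[1],(400,400))
save("c3.png",np.hstack([s,w]))
E
```

```text
t 7.7 tcp [0.4678 0.1478 0.072 ] press [-0.1091 -0.1071] jaw 7.4 F [ 1.  -0.4 -0.5] op 0.0007
scene 25
[0.4715 0.1453 0.08  ] [-0.1058 -0.1101] [-0.11413769 -0.11566114] [-0.09965592 -0.08972809]
wrist 654
[0.4647 0.1588 0.0851] [-0.1107 -0.0958] [-0.11708111 -0.1039368 ] [-0.09980314 -0.08743346]
top 0
```

View pics/c3.png

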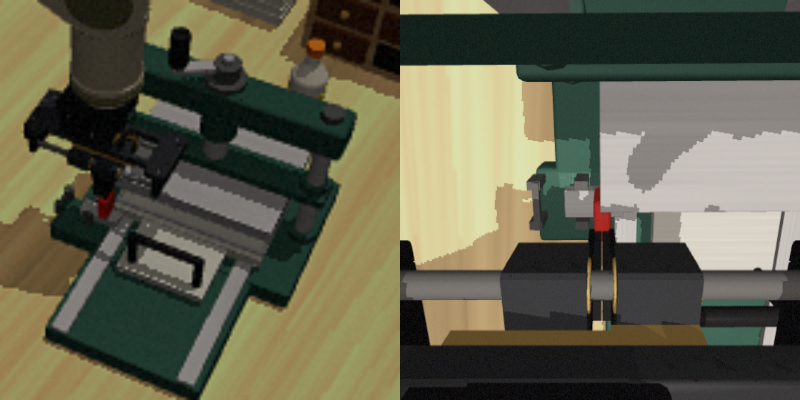

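The gripper closed to 0.7 mm, so it did not hold the tab. In the picture the tab (600,210 in the right half) is beside and below the tips. I'll open and go lower, nearer the nominal grip point.

```bash
python3 -m handwheel '[{"dx":0,"dy":0,"dz":0,"spin":0},{"dx":0,"dy":0,"dz":0,"spin":0},{"dx":0,"dy":0,"dz":0,"spin":0},{"dx":0,"dy":0,"dz":0,"spin":0},{"dx":0,"dy":0,"dz":0,"spin":0},{"dx":-0.06,"dy":0.16,"dz":-0.2,"spin":0},{"dx":0,"dy":0,"dz":-0.2,"spin":0},{"dx":0,"dy":0,"dz":-0.1,"spin":0},{"dx":0,"dy":0,"dz":0,"spin":0},{"dx":0,"dy":0,"dz":0,"spin":0}]' -0.2 20
python3 -c "from h import *; st()"
python3 -m handwheel '[{"dx":0,"dy":0,"dz":0,"spin":0},{"dx":0,"dy":0,"dz":0,"spin":0},{"dx":0,"dy":0,"dz":0,"spin":0},{"dx":0,"dy":0,"dz":0,"spin":0},{"dx":0,"dy":0,"dz":0,"spin":0},{"dx":0,"dy":0,"dz":0,"spin":0},{"dx":0,"dy":0,"dz":0,"spin":0},{"dx":0,"dy":0,"dz":0,"spin":0},{"dx":0,"dy":0,"dz":0,"spin":0},{"dx":0,"dy":0,"dz":0,"spin":0}]' -1 20
python3 -c "from h import *; st()"
```

```text
clock: 9.1
tool_pos: [0.4664, 0.1518, 0.0596]
eef_rot: [-0.0, 0.998, 0.065, 0.0]
ft_force: [-0.2, 0.0, 0.2]
opening: 0.0349
t 9.1 tcp [0.4664 0.1518 0.0596] press [-0.11  -0.103] jaw 7.4 F [-0.2  0.   0.2] op 0.0349
clock: 10.35
tool_pos: [0.4663, 0.1518, 0.0595]
eef_rot: [0.0, 0.998, 0.065, 0.0]
ft_force: [0.9, 0.8, 0.4]
opening: 0.0004
t 10.35 tcp [0.4663 0.1518 0.0595] press [-0.1101 -0.1029] jaw 7.4 F [0.9 0.8 0.4] op 0.0004
```

```bash
python3 - <<'E'
from h import *
a=[]
for n in("scene","wrist"):
    p,d,K,R,t=cam(n); a.append(p)
    h=cv2.cvtColor(p,cv2.COLOR_RGB2HSV); red=((h[...,0]<8)|(h[...,0]>172))&(h[...,1]>150)&(h[...,2]>60)
    P=pts(d,K,R,t); m=red&(abs(P[...,2]-.07)<.03)&(P[...,1]>.05); print(n,m.sum())
    if m.sum(): q=np.array([w2p(x) for x in P[m]]); print(np.percentile(q,[2,50,98],axis=0).round(4),np.percentile(P[m][:,2],[2,98]).round(3))
    s=observe()["tool_pos"]; c=R@s+t; print("tcp px",(K@c/c[2]).round(0))
s=cv2.resize(a[0][150:220,250:320],(400,400)); 
w=cv2.resize(a[1][180:360,200:360],(400,450))[:400]
save("c4.png",np.hstack([s,w]))
E
```

```text
scene 19
[[-0.1131 -0.1135]
 [-0.1082 -0.1112]
 [-0.1009 -0.0999]] [0.054 0.082]
tcp px [288. 198.   1.]
wrist 350
[[-0.115  -0.095 ]
 [-0.1122 -0.0883]
 [-0.1076 -0.0861]] [0.055 0.096]
tcp px [281. 238.   1.]
```

View pics/c4.png

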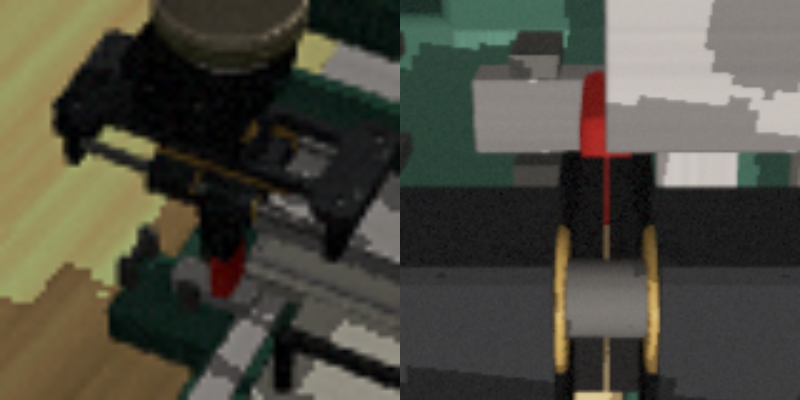

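```bash
python3 - <<'E'
from h import *
p,d,K,R,t=cam("wrist"); P=pts(d,K,R,t)
for v in range(205,275,4):
    print(v,[(u,*(1000*np.r_[w2p(P[v,u]),P[v,u,2]]).round(0).astype(int),p[v,u].tolist()) for u in (274,282,290)])
p,d,K,R,t=cam("scene"); P=pts(d,K,R,t)
for v in range(184,206,2):
    print(v,[(u,*(1000*np.r_[w2p(P[v,u]),P[v,u,2]]).round(0).astype(int),p[v,u].tolist()) for u in (286,289,292)])
E
```

```text
205 [(274, np.int64(-115), np.int64(-91), np.int64(29), [53, 70, 61]), (282, np.int64(-110), np.int64(-67), np.int64(109), [128, 127, 122]), (290, np.int64(-106), np.int64(-67), np.int64(111), [195, 188, 184])]
209 [(274, np.int64(-115), np.int64(-89), np.int64(45), [91, 74, 70]), (282, np.int64(-110), np.int64(-69), np.int64(110), [134, 122, 118]), (290, np.int64(-106), np.int64(-69), np.int64(110), [194, 188, 183])]
213 [(274, np.int64(-114), np.int64(-88), np.int64(58), [108, 23, 21]), (282, np.int64(-110), np.int64(-71), np.int64(108), [140, 124, 120]), (290, np.int64(-106), np.int64(-71), np.int64(111), [199, 193, 189])]
217 [(274, np.int64(-114), np.int64(-87), np.int64(67), [108, 23, 20]), (282, np.int64(-110), np.int64(-73), np.int64(110), [144, 128, 122]), (290, np.int64(-106), np.int64(-73), np.int64(110), [202, 195, 191])]
221 [(274, np.int64(-114), np.int64(-87), np.int64(75), [106, 17, 17]), (282, np.int64(-110), np.int64(-75), np.int64(108), [116, 95, 91]), (290, np.int64(-106), np.int64(-74), np.int64(111), [200, 195, 190])]
225 [(274, np.int64(-114), np.int64(-87), np
[... 4181 characters left out ...]
64(73), [71, 18, 13]), (292, np.int64(-103), np.int64(-86), np.int64(46), [62, 49, 46])]
200 [(286, np.int64(-117), np.int64(-107), np.int64(50), [76, 63, 62]), (289, np.int64(-104), np.int64(-111), np.int64(62), [69, 8, 7]), (292, np.int64(-98), np.int64(-98), np.int64(50), [73, 74, 71])]
202 [(286, np.int64(-116), np.int64(-109), np.int64(42), [50, 49, 48]), (289, np.int64(-105), np.int64(-107), np.int64(45), [45, 38, 37]), (292, np.int64(-94), np.int64(-107), np.int64(51), [74, 72, 70])]
204 [(286, np.int64(-114), np.int64(-113), np.int64(35), [20, 34, 30]), (289, np.int64(-105), np.int64(-108), np.int64(35), [19, 33, 30]), (292, np.int64(-92), np.int64(-109), np.int64(43), [45, 44, 43])]
```

The fingers straddle the tab correctly in x (−110) but feel nothing at this depth. I'll try the nominal grasp, with the grasp point at z = 0.070 and y = −0.099.

```bash
python3 -m handwheel '[{"dx":0,"dy":0,"dz":0,"spin":0},{"dx":0,"dy":0,"dz":0,"spin":0},{"dx":0,"dy":0,"dz":0,"spin":0},{"dx":0,"dy":0,"dz":0,"spin":0},{"dx":0,"dy":0,"dz":0,"spin":0},{"dx":0,"dy":0.14,"dz":-0.1,"spin":0},{"dx":0,"dy":0,"dz":-0.1,"spin":0},{"dx":0,"dy":0,"dz":-0.1,"spin":0},{"dx":0,"dy":0,"dz":0,"spin":0},{"dx":0,"dy":0,"dz":0,"spin":0}]' -0.2 20
python3 -c "from h import *; st()"
python3 -m handwheel '[{"dx":0,"dy":0,"dz":0,"spin":0},{"dx":0,"dy":0,"dz":0,"spin":0},{"dx":0,"dy":0,"dz":0,"spin":0},{"dx":0,"dy":0,"dz":0,"spin":0},{"dx":0,"dy":0,"dz":0,"spin":0},{"dx":0,"dy":0,"dz":0,"spin":0},{"dx":0,"dy":0,"dz":0,"spin":0},{"dx":0,"dy":0,"dz":0,"spin":0},{"dx":0,"dy":0,"dz":0,"spin":0},{"dx":0,"dy":0,"dz":0,"spin":0}]' -1 20
python3 -c "from h import *; st()"
```

```text
clock: 11.8
tool_pos: [0.4664, 0.1553, 0.052]
eef_rot: [0.0, 0.998, 0.065, 0.0]
ft_force: [0.5, -0.9, 0.1]
opening: 0.0345
t 11.8 tcp [0.4664 0.1553 0.052 ] press [-0.1096 -0.0995] jaw 7.4 F [ 0.5 -0.9  0.1] op 0.0345
clock: 13.05
tool_pos: [0.4665, 0.1554, 0.0521]
eef_rot: [-0.0, 0.998, 0.065, 0.0]
ft_force: [2.8, -0.2, 0.6]
opening: 0.0141
t 13.05 tcp [0.4665 0.1554 0.0521] press [-0.1094 -0.0994] jaw 7.4 F [ 2.8 -0.2  0.6] op 0.0141
```

The grip now reads 14.1 mm, so the tab is held. I'll slide the bolt back.

```bash
python3 -m handwheel '[{"dx":-0.2,"dy":-0.027,"dz":0,"spin":0},{"dx":-0.2,"dy":-0.027,"dz":0,"spin":0},{"dx":-0.2,"dy":-0.027,"dz":0,"spin":0},{"dx":-0.2,"dy":-0.027,"dz":0,"spin":0},{"dx":-0.2,"dy":-0.027,"dz":0,"spin":0},{"dx":-0.2,"dy":-0.027,"dz":0,"spin":0},{"dx":-0.2,"dy":-0.027,"dz":0,"spin":0},{"dx":-0.04,"dy":0,"dz":0,"spin":0},{"dx":0,"dy":0,"dz":0,"spin":0},{"dx":0,"dy":0,"dz":0,"spin":0}]'
python3 -c "from h import *; st()"
```

```text
clock: 14.3
tool_pos: [0.4351, 0.1512, 0.0526]
eef_rot: [-0.001, 0.998, 0.064, 0.005]
ft_force: [27.9, 3.5, -23.1]
opening: 0.0135
t 14.3 tcp [0.4351 0.1512 0.0526] press [-0.1411 -0.0994] jaw 7.4 F [ 27.9   3.5 -23.1] op 0.0135
```

```bash
python3 -m handwheel '[{"dx":0.05,"dy":0,"dz":0,"spin":0},{"dx":0.05,"dy":0,"dz":0,"spin":0},{"dx":0,"dy":0,"dz":0,"spin":0},{"dx":0,"dy":0,"dz":0,"spin":0},{"dx":0,"dy":0,"dz":0,"spin":0},{"dx":0,"dy":0,"dz":0,"spin":0},{"dx":0,"dy":0,"dz":0,"spin":0},{"dx":0,"dy":0,"dz":0,"spin":0},{"dx":0,"dy":0,"dz":0,"spin":0},{"dx":0,"dy":0,"dz":0,"spin":0}]' -0.4
python3 -c "from h import *; st()"
python3 -m handwheel '[{"dx":0,"dy":0,"dz":1,"spin":0},{"dx":0,"dy":0,"dz":1,"spin":0},{"dx":0,"dy":0,"dz":1,"spin":0},{"dx":0,"dy":0,"dz":1,"spin":0},{"dx":0,"dy":0,"dz":1,"spin":0},{"dx":0,"dy":0,"dz":1,"spin":0},{"dx":0,"dy":0,"dz":1,"spin":0},{"dx":0,"dy":0,"dz":0.5,"spin":0},{"dx":0,"dy":0,"dz":0,"spin":0},{"dx":0,"dy":0,"dz":0,"spin":0}]'
cat >> h.py <<'E'
def redtab(p,d,K,R,t):
    h=cv2.cvtColor(p,cv2.COLOR_RGB2HSV); red=((h[...,0]<8)|(h[...,0]>172))&(h[...,1]>150)&(h[...,2]>60)
    P=pts(d,K,R,t); m=red&(abs(P[...,2]-.0855)<.004)&(P[...,1]>.05)
    if m.sum()<5: print("no red",m.sum()); return
    q=np.array([w2p(x) for x in P[m]]); print("tab lo/med/hi",np.percentile(q,[2,50,98],axis=0).round(4).tolist(),m.sum())
E
python3 - <<'E'
from h import *
st(); a=cam("wrist"); redtab(*a); b=cam("scene"); redtab(*b)
save("c5.png",np.hstack([cv2.resize(a[0][80:320,140:400],(433,400)),cv2.resize(b[0][150:250,250:350],(360,400))]))
E
```

```text
clock: 15.55
tool_pos: [0.4328, 0.1506, 0.052]
eef_rot: [-0.0, 0.998, 0.065, 0.0]
ft_force: [0.3, 1.0, 0.5]
opening: 0.0262
t 15.55 tcp [0.4328 0.1506 0.052 ] press [-0.1434 -0.0997] jaw 7.4 F [0.3 1.  0.5] op 0.0262
clock: 16.8
tool_pos: [0.4324, 0.1504, 0.2385]
eef_rot: [0.0, 0.998, 0.065, -0.001]
ft_force: [-0.7, -0.4, 0.0]
opening: 0.0261
t 16.8 tcp [0.4324 0.1504 0.2385] press [-0.1439 -0.0998] jaw 7.4 F [-0.7 -0.4  0. ] op 0.0261
tab lo/med/hi [[-0.1459, -0.1107], [-0.1396, -0.0988], [-0.1333, -0.0867]] 289
tab lo/med/hi [[-0.1461, -0.114], [-0.1371, -0.101], [-0.1331, -0.0892]] 22
```

View pics/c5.png

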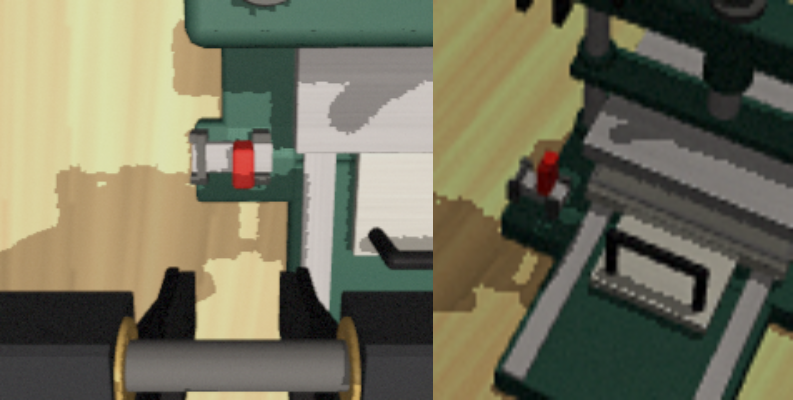

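```bash
python3 - <<'E'
from h import *
p,d,K,R,t=cam("wrist"); P=pts(d,K,R,t)
X=((P[...,:2]-O)@M*1000); 
for y in (-88,-94,-100,-106,-112):
    r=[]
    for x in range(-186,-100,4):
        m=(abs(X[...,0]-x)<2)&(abs(X[...,1]-y)<3); r.append(f"{x}:{int(1000*np.max(P[...,2][m])) if m.any() else None}")
    print(y,*r)
E
```

```text
-88 -186:1 -182:0 -178:0 -174:54 -170:302 -166:312 -162:351 -158:310 -154:50 -150:50 -146:85 -142:86 -138:86 -134:86 -130:309 -126:351 -122:312 -118:311 -114:30 -110:31 -106:30 -102:30
-94 -186:0 -182:0 -178:None -174:51 -170:56 -166:56 -162:343 -158:308 -154:51 -150:51 -146:86 -142:86 -138:86 -134:86 -130:308 -126:344 -122:50 -118:49 -114:30 -110:30 -106:30 -102:30
-100 -186:0 -182:0 -178:1 -174:50 -170:56 -166:56 -162:337 -158:318 -154:49 -150:50 -146:85 -142:86 -138:86 -134:86 -130:317 -126:336 -122:50 -118:50 -114:30 -110:31 -106:30 -102:29
-106 -186:0 -182:1 -178:0 -174:51 -170:56 -166:57 -162:329 -158:317 -154:51 -150:50 -146:86 -142:86 -138:86 -134:86 -130:317 -126:328 -122:50 -118:50 -114:31 -110:31 -106:31 -102:30
-112 -186:0 -182:1 -178:0 -174:54 -170:56 -166:57 -162:321 -158:317 -154:29 -150:30 -146:84 -142:86 -138:85 -134:84 -130:317 -126:323 -122:55 -118:31 -114:30 -110:30 -106:30 -102:30
```

The outer bracket (top at z 56) stopped the low fingertip, and the bolt is about 4–5 mm short of fully back. I'll regrip with the tips just above the bracket.

```bash
python3 -m handwheel '[{"dx":0.16,"dy":0.05,"dz":-1,"spin":0},{"dx":0,"dy":0,"dz":-1,"spin":0},{"dx":0,"dy":0,"dz":-1,"spin":0},{"dx":0,"dy":0,"dz":-1,"spin":0},{"dx":0,"dy":0,"dz":-1,"spin":0},{"dx":0,"dy":0,"dz":-1,"spin":0},{"dx":0,"dy":0,"dz":-1,"spin":0},{"dx":0,"dy":0,"dz":-0.22,"spin":0},{"dx":0,"dy":0,"dz":0,"spin":0},{"dx":0,"dy":0,"dz":0,"spin":0}]'
python3 -c "from h import *; st()"
python3 -m handwheel '[{"dx":0,"dy":0,"dz":0,"spin":0},{"dx":0,"dy":0,"dz":0,"spin":0},{"dx":0,"dy":0,"dz":0,"spin":0},{"dx":0,"dy":0,"dz":0,"spin":0},{"dx":0,"dy":0,"dz":0,"spin":0},{"dx":0,"dy":0,"dz":0,"spin":0},{"dx":0,"dy":0,"dz":0,"spin":0},{"dx":0,"dy":0,"dz":0,"spin":0},{"dx":0,"dy":0,"dz":0,"spin":0},{"dx":0,"dy":0,"dz":0,"spin":0}]' -1 20
python3 -c "from h import *; st()"
```

```text
clock: 18.2
tool_pos: [0.4374, 0.1522, 0.0599]
eef_rot: [-0.0, 0.998, 0.065, 0.001]
ft_force: [1.2, 0.0, 0.2]
opening: 0.0262
t 18.2 tcp [0.4374 0.1522 0.0599] press [-0.1387 -0.0987] jaw 7.4 F [1.2 0.  0.2] op 0.0262
clock: 19.45
tool_pos: [0.4368, 0.1519, 0.059]
eef_rot: [-0.0, 0.998, 0.065, 0.0]
ft_force: [-0.4, -0.4, -0.5]
opening: 0.0
t 19.45 tcp [0.4368 0.1519 0.059 ] press [-0.1393 -0.099 ] jaw 7.4 F [-0.4 -0.4 -0.5] op 0.0
```

```bash
python3 -m handwheel '[{"dx":0,"dy":0,"dz":0,"spin":0},{"dx":0,"dy":0,"dz":0,"spin":0},{"dx":0,"dy":0,"dz":0,"spin":0},{"dx":0,"dy":0,"dz":1,"spin":0},{"dx":0,"dy":0,"dz":1,"spin":0},{"dx":0,"dy":0,"dz":1,"spin":0},{"dx":0,"dy":0,"dz":1,"spin":0},{"dx":0,"dy":0,"dz":0,"spin":0},{"dx":0,"dy":0,"dz":0,"spin":0},{"dx":0,"dy":0,"dz":0,"spin":0}]' -0.4
python3 - <<'E'
from h import *
s=st(); p,d,K,R,t=cam("wrist"); P=pts(d,K,R,t); redtab(p,d,K,R,t)
X=((P[...,:2]-O)@M*1000); Z=P[...,2]*1000; lo=Z<100
for y in (-84,-88,-92,-100,-106,-110,-114):
    r=[]
    for x in range(-182,-108,3):
        m=lo&(abs(X[...,0]-x)<1.5)&(abs(X[...,1]-y)<2); r.append(f"{x}:{int(np.median(Z[m])) if m.any() else '-'}")
    print(y,*r)
# finger thickness near tips
tz=s["tool_pos"][2]*1000; tx,ty=w2p(s["tool_pos"])*1000
for z in range(0,50,5):
    m=(abs(Z-tz-z)<2.5)&(abs(X[...,1]-ty)<20); 
    if m.any(): 
        x=X[...,0][m]-tx; print(z,np.percentile(x[x<0],[1,99]).round(1) if (x<0).any() else '',np.percentile(x[x>0],[1,99]).round(1) if (x>0).any() else '', np.percentile(X[...,1][m]-ty,[1,99]).round(1))
E
```

```text
clock: 20.7
tool_pos: [0.4363, 0.1516, 0.1581]
eef_rot: [0.0, 0.998, 0.065, -0.001]
ft_force: [-1.5, -0.9, -0.9]
opening: 0.0257
t 20.7 tcp [0.4363 0.1516 0.1581] press [-0.1398 -0.0991] jaw 7.4 F [-1.5 -0.9 -0.9] op 0.0257
tab lo/med/hi [[-0.1462, -0.1106], [-0.1396, -0.0985], [-0.1331, -0.0867]] 485
-84 -182:0 -179:0 -176:0 -173:53 -170:55 -167:55 -164:39 -161:29 -158:28 -155:29 -152:29 -149:29 -146:29 -143:29 -140:29 -137:29 -134:29 -131:53 -128:53 -125:53 -122:53 -119:29 -116:29 -113:29 -110:30
-88 -182:0 -179:0 -176:53 -173:52 -170:55 -167:55 -164:44 -161:30 -158:30 -155:30 -152:30 -149:30 -146:59 -143:73 -140:71 -137:74 -134:66 -131:52 -128:53 -125:53 -122:50 -119:29 -116:29 -113:30 -110:29
-92 -182:0 -179:- -176:- -173:48 -170:55 -167:55 -164:50 -161:49 -158:49 -155:49 -152:49 -149:49 -146:83 -143:85 -140:85 -137:85 -134:84 -131:49 -128:49 -125:49 -122:49 -119:30 -116:29 -113:29 -110:29
-100 -182:0 -179:-1 -176:- -173:49 -170:55 -167:55 -164:49 -161:49 -158:49 -155:49 -152:49 -149:49 -146:84 -143:85 -140:85 -137:85 -134:84 -131:49 -128:49 -125:49 -122:49 -119:48 -116:29 -113:29 -110:29
-106 -182:0 -179:- -176:- -173:49 -170:55 -167:55 -164:49 -161:49 -158:49 -155:49 -152:49 -149:49 -146:84 -143:85 -140:85 -137:85 -134:84 -131:49 -128:49 -125:49 -122:49 -119:49 -116:29 -113:29 -110:29
-110 -182:0 -179:-1 -176:49 -173:49 -170:54 -167:55 -164:49 -161:48 -158:48 -155:48 -152:49 -149:49 -146:84 -143:85 -140:85 -137:85 -134:84 -131:50 -128:49 -125:49 -122:49 -119:30 -116:29 -113:29 -110:29
-114 -182:0 -179:0 -176:53 -173:53 -170:55 -167:55 -164:49 -161:29 -158:29 -155:30 -152:29 -149:29 -146:- -143:- -140:- -137:- -134:- -131:53 -128:53 -125:53 -122:53 -119:29 -116:29 -113:29 -110:29
30 [-20.9 -12.3] [13.6 22.6] [-9.8 10.8]
35 [-21.  -12.3] [13.6 22.3] [-10.1  11.1]
40 [-21.1 -12.3] [13.6 22.5] [-7.  10.9]
45 [-21.2 -12.3] [13.6 22.5] [-5.2 11. ]
```

The fingers are only 8.7 mm thick and clear both brackets. I'll regrip at the nominal height and pull in small steps to see where the stop is.

```bash
python3 -m handwheel '[{"dx":0,"dy":0,"dz":-1,"spin":0},{"dx":0,"dy":0,"dz":-1,"spin":0},{"dx":0,"dy":0,"dz":-1,"spin":0},{"dx":0,"dy":0,"dz":-1,"spin":0},{"dx":0,"dy":0,"dz":-0.25,"spin":0},{"dx":0,"dy":0,"dz":0,"spin":0},{"dx":0,"dy":0,"dz":0,"spin":0},{"dx":0,"dy":0,"dz":0,"spin":0},{"dx":0,"dy":0,"dz":0,"spin":0},{"dx":0,"dy":0,"dz":0,"spin":0}]'
python3 -c "from h import *; st()"
python3 -m handwheel '[{"dx":0,"dy":0,"dz":0,"spin":0},{"dx":0,"dy":0,"dz":0,"spin":0},{"dx":0,"dy":0,"dz":0,"spin":0},{"dx":0,"dy":0,"dz":0,"spin":0},{"dx":0,"dy":0,"dz":0,"spin":0},{"dx":0,"dy":0,"dz":0,"spin":0},{"dx":0,"dy":0,"dz":0,"spin":0},{"dx":0,"dy":0,"dz":0,"spin":0},{"dx":0,"dy":0,"dz":0,"spin":0},{"dx":0,"dy":0,"dz":0,"spin":0}]' -1 20
python3 -c "from h import *; st()"
python3 -m handwheel '[{"dx":-0.08,"dy":-0.01,"dz":0,"spin":0},{"dx":0,"dy":0,"dz":0,"spin":0},{"dx":0,"dy":0,"dz":0,"spin":0},{"dx":0,"dy":0,"dz":0,"spin":0},{"dx":0,"dy":0,"dz":0,"spin":0},{"dx":0,"dy":0,"dz":0,"spin":0},{"dx":0,"dy":0,"dz":0,"spin":0},{"dx":0,"dy":0,"dz":0,"spin":0},{"dx":0,"dy":0,"dz":0,"spin":0},{"dx":0,"dy":0,"dz":0,"spin":0}]'
python3 -c "from h import *; st()"
python3 -m handwheel '[{"dx":-0.08,"dy":-0.01,"dz":0,"spin":0},{"dx":0,"dy":0,"dz":0,"spin":0},{"dx":0,"dy":0,"dz":0,"spin":0},{"dx":0,"dy":0,"dz":0,"spin":0},{"dx":0,"dy":0,"dz":0,"spin":0},{"dx":0,"dy":0,"dz":0,"spin":0},{"dx":0,"dy":0,"dz":0,"spin":0},{"dx":0,"dy":0,"dz":0,"spin":0},{"dx":0,"dy":0,"dz":0,"spin":0},{"dx":0,"dy":0,"dz":0,"spin":0}]'
python3 -c "from h import *; st()"
```

```text
clock: 22.0
tool_pos: [0.4369, 0.152, 0.053]
eef_rot: [-0.0, 0.998, 0.065, 0.0]
ft_force: [-0.4, -0.4, -0.2]
opening: 0.0259
t 22.0 tcp [0.4369 0.152  0.053 ] press [-0.1392 -0.0989] jaw 7.4 F [-0.4 -0.4 -0.2] op 0.0259
clock: 23.25
tool_pos: [0.4367, 0.1519, 0.0528]
eef_rot: [0.0, 0.998, 0.065, -0.0]
ft_force: [-2.1, 0.0, 3.2]
opening: 0.0137
t 23.25 tcp [0.4367 0.1519 0.0528] press [-0.1394 -0.099 ] jaw 7.4 F [-2.1  0.   3.2] op 0.0137
clock: 24.5
tool_pos: [0.4359, 0.1518, 0.0528]
eef_rot: [-0.0, 0.998, 0.065, 0.001]
ft_force: [4.7, 0.8, -5.1]
opening: 0.0139
t 24.5 tcp [0.4359 0.1518 0.0528] press [-0.1402 -0.0989] jaw 7.4 F [ 4.7  0.8 -5.1] op 0.0139
clock: 25.75
tool_pos: [0.4355, 0.1517, 0.0534]
eef_rot: [-0.0, 0.998, 0.065, 0.003]
ft_force: [13.7, 2.2, -8.8]
opening: 0.0132
t 25.75 tcp [0.4355 0.1517 0.0534] press [-0.1406 -0.0989] jaw 7.4 F [13.7  2.2 -8.8] op 0.0132
```

The stop comes at the same place again (−0.1403), 31 mm from the start. To know the real travel I'll push to the shut stop and measure the full stroke.

```bash
python3 -m handwheel '[{"dx":0.2,"dy":0.027,"dz":0,"spin":0},{"dx":0.2,"dy":0.027,"dz":0,"spin":0},{"dx":0.2,"dy":0.027,"dz":0,"spin":0},{"dx":0.2,"dy":0.027,"dz":0,"spin":0},{"dx":0.2,"dy":0.027,"dz":0,"spin":0},{"dx":0.2,"dy":0.027,"dz":0,"spin":0},{"dx":0.2,"dy":0.027,"dz":0,"spin":0},{"dx":0,"dy":0,"dz":0,"spin":0},{"dx":0,"dy":0,"dz":0,"spin":0},{"dx":0,"dy":0,"dz":0,"spin":0}]'
python3 -c "from h import *; st()"
python3 -m handwheel '[{"dx":0.08,"dy":0.01,"dz":0,"spin":0},{"dx":0,"dy":0,"dz":0,"spin":0},{"dx":0,"dy":0,"dz":0,"spin":0},{"dx":0,"dy":0,"dz":0,"spin":0},{"dx":0,"dy":0,"dz":0,"spin":0},{"dx":0,"dy":0,"dz":0,"spin":0},{"dx":0,"dy":0,"dz":0,"spin":0},{"dx":0,"dy":0,"dz":0,"spin":0},{"dx":0,"dy":0,"dz":0,"spin":0},{"dx":0,"dy":0,"dz":0,"spin":0}]'
python3 -c "from h import *; st()"
python3 -m handwheel '[{"dx":0.08,"dy":0.01,"dz":0,"spin":0},{"dx":0,"dy":0,"dz":0,"spin":0},{"dx":0,"dy":0,"dz":0,"spin":0},{"dx":0,"dy":0,"dz":0,"spin":0},{"dx":0,"dy":0,"dz":0,"spin":0},{"dx":0,"dy":0,"dz":0,"spin":0},{"dx":0,"dy":0,"dz":0,"spin":0},{"dx":0,"dy":0,"dz":0,"spin":0},{"dx":0,"dy":0,"dz":0,"spin":0},{"dx":0,"dy":0,"dz":0,"spin":0}]'
python3 -c "from h import *; st()"
```

```text
clock: 27.0
tool_pos: [0.4681, 0.1561, 0.0532]
eef_rot: [-0.0, 0.998, 0.065, 0.0]
ft_force: [0.9, -1.3, 6.1]
opening: 0.0134
t 27.0 tcp [0.4681 0.1561 0.0532] press [-0.1078 -0.0989] jaw 7.4 F [ 0.9 -1.3  6.1] op 0.0134
clock: 28.25
tool_pos: [0.4697, 0.1564, 0.0532]
eef_rot: [-0.0, 0.998, 0.065, -0.0]
ft_force: [-1.3, -1.8, 7.2]
opening: 0.0133
t 28.25 tcp [0.4697 0.1564 0.0532] press [-0.1061 -0.0989] jaw 7.4 F [-1.3 -1.8  7.2] op 0.0133
clock: 29.5
tool_pos: [0.4708, 0.1565, 0.0531]
eef_rot: [0.0, 0.998, 0.065, -0.001]
ft_force: [-5.9, -1.8, 9.1]
opening: 0.0137
t 29.5 tcp [0.4708 0.1565 0.0531] press [-0.105  -0.0989] jaw 7.4 F [-5.9 -1.8  9.1] op 0.0137
```

The stops are at −0.105 and −0.140, a 35 mm stroke, so the bolt had been fully back. I'll pull it back again, release and turn for the handle.

```bash
python3 -m handwheel '[{"dx":-0.21,"dy":-0.028,"dz":0,"spin":0},{"dx":-0.21,"dy":-0.028,"dz":0,"spin":0},{"dx":-0.21,"dy":-0.028,"dz":0,"spin":0},{"dx":-0.21,"dy":-0.028,"dz":0,"spin":0},{"dx":-0.21,"dy":-0.028,"dz":0,"spin":0},{"dx":-0.21,"dy":-0.028,"dz":0,"spin":0},{"dx":-0.21,"dy":-0.028,"dz":0,"spin":0},{"dx":-0.05,"dy":0,"dz":0,"spin":0},{"dx":0,"dy":0,"dz":0,"spin":0},{"dx":0,"dy":0,"dz":0,"spin":0}]'
python3 -c "from h import *; st()"
python3 -m handwheel '[{"dx":0,"dy":0,"dz":0,"spin":0},{"dx":0,"dy":0,"dz":0,"spin":0},{"dx":0,"dy":0,"dz":0,"spin":0},{"dx":0,"dy":0,"dz":0,"spin":0},{"dx":0,"dy":0,"dz":0.8,"spin":0},{"dx":0,"dy":0,"dz":1,"spin":0},{"dx":0,"dy":0,"dz":1,"spin":0},{"dx":0,"dy":-1,"dz":1,"spin":0},{"dx":0,"dy":-1,"dz":1,"spin":0},{"dx":0,"dy":0,"dz":1,"spin":0}]' -0.3
python3 - <<'E'
from h import *
s=st(); print(s["joint_positions"].round(2)); a=cam("wrist"); redtab(*a); P=pts(a[1],*a[2:])
X=(P[...,:2]-O)@M; m=(abs(P[...,2]-.1015)<.004)&(a[0].max(2)<60)&(abs(X[...,0])<.06)&(X[...,1]<-.12)
print("handle",m.sum(),np.median(X[m],0),np.percentile(X[m],[2,98],axis=0).round(4).tolist())
E
```

```text
clock: 30.75
tool_pos: [0.4356, 0.1518, 0.0532]
eef_rot: [-0.0, 0.998, 0.065, 0.002]
ft_force: [11.3, -1.0, -2.6]
opening: 0.0141
t 30.75 tcp [0.4356 0.1518 0.0532] press [-0.1405 -0.0989] jaw 7.4 F [11.3 -1.  -2.6] op 0.0141
clock: 32.0
tool_pos: [0.4337, 0.0998, 0.1986]
eef_rot: [-0.0, 0.998, 0.063, -0.0]
ft_force: [0.4, 0.6, 0.3]
opening: 0.0304
t 32.0 tcp [0.4337 0.0998 0.1986] press [-0.1493 -0.1501] jaw 7.3 F [0.4 0.6 0.3] op 0.0304
[-0.79 -0.1   0.44  1.92  0.05  1.32 -0.24]
tab lo/med/hi [[-0.146, -0.1112], [-0.1398, -0.0986], [-0.1336, -0.0867]] 428
handle 1376 [-0.00185865 -0.15393625] [[-0.0483, -0.16], [0.0449, -0.1495]]
```

```bash
python3 -m handwheel '[{"dx":0.59,"dy":0.06,"dz":0,"spin":-1},{"dx":0.59,"dy":0.06,"dz":0,"spin":-1},{"dx":0.59,"dy":0.06,"dz":0,"spin":-1},{"dx":0.59,"dy":0.06,"dz":0,"spin":-1},{"dx":0.59,"dy":0.06,"dz":0,"spin":-1},{"dx":0.59,"dy":0.06,"dz":0,"spin":-1},{"dx":0.59,"dy":0.06,"dz":0,"spin":-1},{"dx":0.59,"dy":0.06,"dz":0,"spin":-1},{"dx":0.59,"dy":0.06,"dz":0,"spin":-1},{"dx":0.59,"dy":0.06,"dz":0,"spin":-1}]' 0
python3 -m handwheel '[{"dx":0,"dy":0,"dz":0,"spin":-0.6},{"dx":0,"dy":0,"dz":0,"spin":-0.6},{"dx":0,"dy":0,"dz":-1,"spin":0},{"dx":0,"dy":0,"dz":-1,"spin":0},{"dx":0,"dy":0,"dz":-0.5,"spin":0},{"dx":0,"dy":0,"dz":0,"spin":0},{"dx":0,"dy":0,"dz":0,"spin":0},{"dx":0,"dy":0,"dz":0,"spin":0},{"dx":0,"dy":0,"dz":0,"spin":0},{"dx":0,"dy":0,"dz":0,"spin":0}]'
python3 -c "from h import *; print(st()['joint_positions'].round(2))"
```

```text
clock: 33.3
tool_pos: [0.5815, 0.117, 0.1974]
eef_rot: [0.0, 0.805, -0.594, -0.0]
ft_force: [-0.8, 0.2, 0.2]
opening: 0.0433
clock: 34.55
tool_pos: [0.5814, 0.1168, 0.1355]
eef_rot: [-0.0, 0.754, -0.657, 0.0]
ft_force: [0.1, -0.4, 0.5]
opening: 0.0434
t 34.55 tcp [0.5814 0.1168 0.1355] press [-0.0007 -0.153 ] jaw -82.2 F [ 0.1 -0.4  0.5] op 0.0434
[-0.75  0.33  0.58  1.65 -0.19  1.22 -1.56]
```

```bash
python3 -m handwheel '[{"dx":0,"dy":-0.07,"dz":-0.8,"spin":0},{"dx":0,"dy":0,"dz":-0.8,"spin":0},{"dx":0,"dy":0,"dz":-0.66,"spin":0},{"dx":0,"dy":0,"dz":0,"spin":0},{"dx":0,"dy":0,"dz":0,"spin":0},{"dx":0,"dy":0,"dz":0,"spin":0},{"dx":0,"dy":0,"dz":0,"spin":0},{"dx":0,"dy":0,"dz":0,"spin":0},{"dx":0,"dy":0,"dz":0,"spin":0},{"dx":0,"dy":0,"dz":0,"spin":0}]'
python3 -m handwheel '[{"dx":0,"dy":0,"dz":0,"spin":0},{"dx":0,"dy":0,"dz":0,"spin":0},{"dx":0,"dy":0,"dz":0,"spin":0},{"dx":0,"dy":0,"dz":0,"spin":0},{"dx":0,"dy":0,"dz":0,"spin":0},{"dx":0,"dy":0,"dz":0,"spin":0},{"dx":0,"dy":0,"dz":0,"spin":0},{"dx":0,"dy":0,"dz":0,"spin":0},{"dx":0,"dy":0,"dz":0,"spin":0},{"dx":0,"dy":0,"dz":0,"spin":0}]' -1 30
python3 -c "from h import *; st()"
```

```text
clock: 35.8
tool_pos: [0.5813, 0.115, 0.0788]
eef_rot: [0.0, 0.754, -0.657, 0.0]
ft_force: [0.2, 0.6, 0.2]
opening: 0.0437
clock: 37.05
tool_pos: [0.5813, 0.115, 0.0788]
eef_rot: [0.0, 0.754, -0.657, 0.0]
ft_force: [0.1, 0.3, -0.6]
opening: 0.0005
t 37.05 tcp [0.5813 0.115  0.0788] press [-0.001  -0.1548] jaw -82.2 F [ 0.1  0.3 -0.6] op 0.0005
```

The handle was missed at the nominal height, and the depth data put the fingertips about 30 mm above the reported TCP. Both misses fit that, so I'll check the finger tip height from the scene depth after opening.

```bash
python3 -m handwheel '[{"dx":0,"dy":0,"dz":0,"spin":0},{"dx":0,"dy":0,"dz":0,"spin":0},{"dx":0,"dy":0,"dz":0,"spin":0},{"dx":0,"dy":0,"dz":0,"spin":0},{"dx":0,"dy":0,"dz":0,"spin":0},{"dx":0,"dy":0,"dz":0,"spin":0},{"dx":0,"dy":0,"dz":-0.3,"spin":0},{"dx":0,"dy":0,"dz":-0.3,"spin":0},{"dx":0,"dy":0,"dz":0,"spin":0},{"dx":0,"dy":0,"dz":0,"spin":0}]' -0.1
python3 - <<'E'
from h import *
s=st(); tx,ty=w2p(s["tool_pos"])
for n in("wrist","scene"):
    p,d,K,R,t=cam(n); P=pts(d,K,R,t); X=(P[...,:2]-O)@M-[tx,ty]
    m=(abs(X[...,0])<.013)&(abs(X[...,1])>.014)&(abs(X[...,1])<.042)&(p.max(2)<70)&(P[...,2]>.07)&(P[...,2]<.17)
    print(n,m.sum(),np.percentile(P[m][:,2],[0,1,3,10,50]).round(4) if m.any() else '')
p,d,K,R,t=cam("scene"); save("c6.png",cv2.resize(p[140:260,250:390],(700,600)))
E
```

```text
clock: 38.3
tool_pos: [0.5813, 0.1149, 0.0637]
eef_rot: [0.0, 0.754, -0.657, 0.0]
ft_force: [-0.3, 0.0, -0.3]
opening: 0.0394
t 38.3 tcp [0.5813 0.1149 0.0637] press [-0.001  -0.1548] jaw -82.2 F [-0.3  0.  -0.3] op 0.0394
wrist 4269 [0.0921 0.094  0.0965 0.1027 0.1312]
scene 10 [0.1233 0.1241 0.1256 0.1311 0.1344]
```

View pics/c6.png

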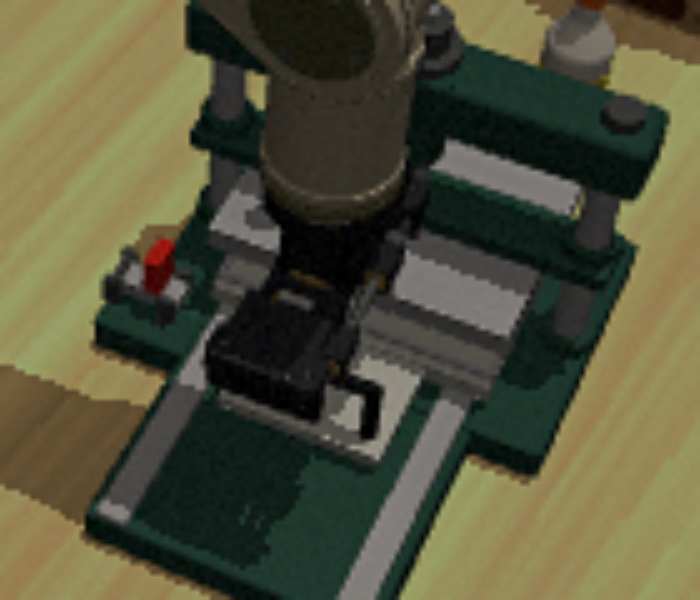

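The fingertips end about 28.5 mm above the reported TCP (0.092 against 0.0637), so I'll treat tip z as reported z + 0.0285 from here on. I'll go down another 14 mm and grip.

```bash
python3 -m handwheel '[{"dx":0,"dy":0,"dz":-0.28,"spin":0},{"dx":0,"dy":0,"dz":-0.28,"spin":0},{"dx":0,"dy":0,"dz":0,"spin":0},{"dx":0,"dy":0,"dz":0,"spin":0},{"dx":0,"dy":0,"dz":0,"spin":0},{"dx":0,"dy":0,"dz":0,"spin":0},{"dx":0,"dy":0,"dz":0,"spin":0},{"dx":0,"dy":0,"dz":0,"spin":0},{"dx":0,"dy":0,"dz":0,"spin":0},{"dx":0,"dy":0,"dz":0,"spin":0}]' -1 30
python3 -c "from h import *; st()"
python3 -m handwheel '[{"dx":0.05,"dy":-0.4,"dz":0,"spin":0},{"dx":0.11,"dy":-0.79,"dz":0,"spin":0},{"dx":0.11,"dy":-0.79,"dz":0,"spin":0},{"dx":0.11,"dy":-0.79,"dz":0,"spin":0},{"dx":0.11,"dy":-0.79,"dz":0,"spin":0},{"dx":0.11,"dy":-0.79,"dz":0,"spin":0},{"dx":0.11,"dy":-0.79,"dz":0,"spin":0},{"dx":0.11,"dy":-0.79,"dz":0,"spin":0},{"dx":0.11,"dy":-0.79,"dz":0,"spin":0},{"dx":0.11,"dy":-0.79,"dz":0,"spin":0}]'
python3 -c "from h import *; st()"
```

```text
clock: 39.7
tool_pos: [0.5811, 0.1149, 0.0495]
eef_rot: [0.0, 0.754, -0.657, -0.0]
ft_force: [0.9, -0.3, -9.1]
opening: 0.0113
t 39.7 tcp [0.5811 0.1149 0.0495] press [-0.0012 -0.1548] jaw -82.2 F [ 0.9 -0.3 -9.1] op 0.0113
clock: 40.95
tool_pos: [0.6066, -0.0741, 0.0495]
eef_rot: [0.0, 0.754, -0.657, -0.001]
ft_force: [-1.6, 5.0, -8.0]
opening: 0.0111
t 40.95 tcp [ 0.6066 -0.0741  0.0495] press [-0.0011 -0.3455] jaw -82.2 F [-1.6  5.  -8. ] op 0.0111
```

Gripped at 11 mm and pulled 191 mm. I'll finish the pull to the stop.

```bash
python3 -m handwheel '[{"dx":0.02,"dy":-0.16,"dz":0,"spin":0},{"dx":0.02,"dy":-0.16,"dz":0,"spin":0},{"dx":0.01,"dy":-0.08,"dz":0,"spin":0},{"dx":0.01,"dy":-0.06,"dz":0,"spin":0},{"dx":0,"dy":0,"dz":0,"spin":0},{"dx":0,"dy":0,"dz":0,"spin":0},{"dx":0,"dy":0,"dz":0,"spin":0},{"dx":0,"dy":0,"dz":0,"spin":0},{"dx":0,"dy":0,"dz":0,"spin":0},{"dx":0,"dy":0,"dz":0,"spin":0}]'
python3 -c "from h import *; st()"
```

```text
clock: 42.2
tool_pos: [0.6077, -0.0821, 0.0495]
eef_rot: [0.0, 0.754, -0.656, -0.002]
ft_force: [-7.2, 7.9, -5.2]
opening: 0.0111
t 42.2 tcp [ 0.6077 -0.0821  0.0495] press [-0.001  -0.3536] jaw -82.1 F [-7.2  7.9 -5.2] op 0.0111
```

```bash
python3 -m handwheel '[{"dx":0.02,"dy":-0.12,"dz":0,"spin":0},{"dx":0,"dy":0,"dz":0,"spin":0},{"dx":0,"dy":0,"dz":0,"spin":0},{"dx":0,"dy":0,"dz":0,"spin":0},{"dx":0,"dy":0,"dz":0,"spin":0},{"dx":0,"dy":0,"dz":0,"spin":0},{"dx":0,"dy":0,"dz":0,"spin":0},{"dx":0,"dy":0,"dz":0,"spin":0},{"dx":0,"dy":0,"dz":0,"spin":0},{"dx":0,"dy":0,"dz":0,"spin":0}]'
python3 -c "from h import *; st()"
python3 -m handwheel '[{"dx":0,"dy":0,"dz":0,"spin":0},{"dx":0,"dy":0,"dz":0,"spin":0},{"dx":0,"dy":0,"dz":0,"spin":0},{"dx":0,"dy":0,"dz":0,"spin":0},{"dx":0,"dy":0,"dz":0.6,"spin":0},{"dx":0,"dy":0,"dz":1,"spin":0},{"dx":0,"dy":0,"dz":1,"spin":0},{"dx":0,"dy":0,"dz":1,"spin":0},{"dx":0,"dy":0,"dz":1,"spin":0},{"dx":0,"dy":0,"dz":0,"spin":0}]' 0
cat >> h.py <<'E'
def fronts(n="top"):
    p,d,K,R,t=cam(n); P=pts(d,K,R,t); p=p.astype(int)
    for z0 in (.018,.070):
        m=((abs(P[...,2]-z0)<.009)&(p.sum(2)<260)&(p[...,0]>p[...,2]*1.3)&(p[...,0]<150)&(P[...,0]>.3)&(P[...,0]<.85)&(P[...,1]<.5)&(P[...,1]>-.75)).astype(np.uint8)
        m=cv2.morphologyEx(m,cv2.MORPH_OPEN,np.ones((3,3)))
        for c in cv2.findContours(m,0,2)[0]:
            if cv2.contourArea(c)<50: continue
            W=np.array([ray(*q[0],z0,K,R,t)[:2] for q in c],np.float32)
            r=cv2.minAreaRect(W*1000); a=r[2]+(90 if r[1][0]<r[1][1] else 0); a=(a+90)%180-90
            print(n,"z",z0,"c",np.round(r[0],1),"press",(w2p(np.array(r[0])/1000)*1000).round(1),"size",np.round(r[1],1),"long yaw",round(a,1))
E
python3 - <<'E'
from h import *
st(); fronts(); p,d,K,R,t=cam("top"); P=pts(d,K,R,t); X=(P[...,:2]-O)@M
b=(abs(P[...,2]-.054)<.006)&(abs(X[...,0])<.13)&(X[...,1]<-.09); print("bed",b.sum(),np.percentile(X[b],[1,99],axis=0).round(4).tolist())
save("top7.png",p[130:290,160:480].repeat(2,0).repeat(2,1))
E
```

```text
clock: 43.45
tool_pos: [0.6077, -0.082, 0.0494]
eef_rot: [-0.001, 0.755, -0.656, -0.004]
ft_force: [-11.5, 15.6, -1.0]
opening: 0.0111
t 43.45 tcp [ 0.6077 -0.082   0.0494] press [-0.0011 -0.3535] jaw -81.9 F [-11.5  15.6  -1. ] op 0.0111
clock: 44.7
tool_pos: [0.6107, -0.0879, 0.1679]
eef_rot: [-0.001, 0.754, -0.657, 0.002]
ft_force: [0.1, 0.3, -0.8]
opening: 0.0432
t 44.7 tcp [ 0.6107 -0.0879  0.1679] press [ 0.0011 -0.3598] jaw -82.2 F [ 0.1  0.3 -0.8] op 0.0432
top z 0.018 c [ 483.2 -427.3] press [-170.5 -679.2] size [89.6 46.6] long yaw 2.9
top z 0.018 c [ 584.3 -355. ] press [ -60.6 -621. ] size [89.2 46.8] long yaw 7.2
top z 0.018 c [ 666.4 -458.5] press [   7.  -734.5] size [108.1  25. ] long yaw 31.4
bed 2714 [[-0.1185, -0.9098], [0.1043, -0.1158]]
```

View pics/top7.png

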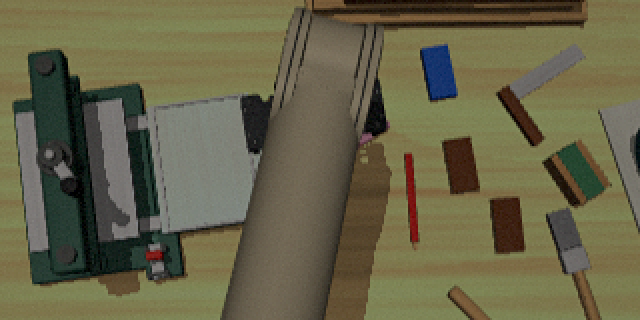

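The bed is out at its stop, with the handle at y = −0.3535. One front was knocked to (483,−427); the other is at (584,−355). I'll take the second one first.

```bash
python3 -m handwheel '[{"dx":-0.106,"dy":-1,"dz":0,"spin":0},{"dx":-0.106,"dy":-1,"dz":0,"spin":0},{"dx":-0.106,"dy":-1,"dz":0,"spin":0},{"dx":-0.106,"dy":-1,"dz":0,"spin":0},{"dx":-0.106,"dy":-1,"dz":0,"spin":0},{"dx":-0.106,"dy":-1,"dz":0,"spin":0},{"dx":-0.106,"dy":-1,"dz":0,"spin":0},{"dx":-0.106,"dy":-1,"dz":0,"spin":0},{"dx":-0.106,"dy":-1,"dz":0,"spin":0},{"dx":-0.106,"dy":-1,"dz":0,"spin":0}]' 0.55
python3 -m handwheel '[{"dx":0,"dy":-0.68,"dz":0,"spin":0},{"dx":0,"dy":0,"dz":-0.92,"spin":0},{"dx":0,"dy":0,"dz":-0.92,"spin":0},{"dx":0,"dy":0,"dz":-0.92,"spin":0},{"dx":0,"dy":0,"dz":-0.92,"spin":0},{"dx":0,"dy":0,"dz":-0.92,"spin":0},{"dx":0,"dy":0,"dz":-0.92,"spin":0},{"dx":0,"dy":0,"dz":0,"spin":0},{"dx":0,"dy":0,"dz":0,"spin":0},{"dx":0,"dy":0,"dz":0,"spin":0}]'
python3 - <<'E'
from h import *
print(st()["joint_positions"].round(2)); fronts("wrist")
E
```

```text
clock: 46.05
tool_pos: [0.5822, -0.3378, 0.1637]
eef_rot: [0.0, 0.754, -0.657, -0.001]
ft_force: [0.1, -0.2, -0.3]
opening: 0.0672
clock: 47.3
tool_pos: [0.5834, -0.3546, 0.028]
eef_rot: [-0.0, 0.754, -0.657, 0.001]
ft_force: [0.7, 0.5, -0.4]
opening: 0.0678
t 47.3 tcp [ 0.5834 -0.3546  0.028 ] press [-0.0614 -0.6205] jaw -82.2 F [ 0.7  0.5 -0.4] op 0.0678
[ 0.04  0.66  0.63  1.5  -0.41  1.12 -0.68]
wrist z 0.018 c [ 518.7 -417.9] press [-134.  -674.6] size [25.3 33.5] long yaw -82.3
wrist z 0.018 c [ 594.5 -500.5] press [ -69.9 -766.6] size [ 9.8 20.7] long yaw -82.2
wrist z 0.018 c [ 575.9 -357.1] press [ -69.2 -621.9] size [55.5 44.3] long yaw 7.4
wrist z 0.018 c [ 653.7 -478.1] press [  -8.2 -752.2] size [32.4  5. ] long yaw 34.2
wrist z 0.018 c [ 642.2 -224.3] press [  14.1 -499.1] size [ 1.8 16.1] long yaw -57.0
wrist z 0.018 c [ 663.1 -450.2] press [   4.8 -725.8] size [108.1   6.1] long yaw 31.4
wrist z 0.018 c [ 714.6 -439.6] press [  57.3 -722.1] size [9.2 7.6] long yaw 31.6
wrist z 0.018 c [ 670.2 -231.1] press [  41.  -509.6] size [45.3 13. ] long yaw 18.7
```

```bash
python3 -m handwheel '[{"dx":0.04,"dy":-0.06,"dz":-0.6,"spin":0},{"dx":0,"dy":0,"dz":-0.6,"spin":0},{"dx":0,"dy":0,"dz":-0.4,"spin":0},{"dx":0,"dy":0,"dz":-0.3,"spin":0},{"dx":0,"dy":0,"dz":-0.06,"spin":0},{"dx":0,"dy":0,"dz":0,"spin":0},{"dx":0,"dy":0,"dz":0,"spin":0},{"dx":0,"dy":0,"dz":0,"spin":0},{"dx":0,"dy":0,"dz":0,"spin":0},{"dx":0,"dy":0,"dz":0,"spin":0}]'
python3 -m handwheel '[{"dx":0,"dy":0,"dz":0,"spin":0},{"dx":0,"dy":0,"dz":0,"spin":0},{"dx":0,"dy":0,"dz":0,"spin":0},{"dx":0,"dy":0,"dz":0,"spin":0},{"dx":0,"dy":0,"dz":0,"spin":0},{"dx":0,"dy":0,"dz":0,"spin":0},{"dx":0,"dy":0,"dz":0,"spin":0},{"dx":0,"dy":0,"dz":0,"spin":0},{"dx":0,"dy":0,"dz":0,"spin":0},{"dx":0,"dy":0,"dz":0,"spin":0}]' -1 30
python3 -c "from h import *; st()"
```

```text
clock: 48.6
tool_pos: [0.5839, -0.3557, -0.0222]
eef_rot: [-0.0, 0.754, -0.657, 0.0]
ft_force: [-0.3, 0.7, 0.5]
opening: 0.0674
clock: 49.85
tool_pos: [0.5838, -0.3558, -0.0222]
eef_rot: [0.0, 0.754, -0.657, 0.0]
ft_force: [0.2, 0.2, -0.2]
opening: 0.0448
t 49.85 tcp [ 0.5838 -0.3558 -0.0222] press [-0.0612 -0.6217] jaw -82.2 F [ 0.2  0.2 -0.2] op 0.0448
```

```bash
python3 -m handwheel '[{"dx":0,"dy":0,"dz":0.5,"spin":0},{"dx":0,"dy":0,"dz":0.8,"spin":0},{"dx":0,"dy":0,"dz":0.8,"spin":0},{"dx":0,"dy":0,"dz":0.8,"spin":0},{"dx":0,"dy":0,"dz":0.8,"spin":0},{"dx":0,"dy":0,"dz":0.8,"spin":0},{"dx":0,"dy":0,"dz":0.8,"spin":0},{"dx":0,"dy":0,"dz":0.8,"spin":0},{"dx":0,"dy":0,"dz":0,"spin":0},{"dx":0,"dy":0,"dz":0,"spin":0}]'
python3 -c "from h import *; st()"
python3 -m handwheel '[{"dx":0,"dy":0.6,"dz":0,"spin":0},{"dx":0,"dy":0.8,"dz":0,"spin":0},{"dx":-0.1,"dy":1,"dz":0,"spin":0},{"dx":-0.1,"dy":1,"dz":0,"spin":0},{"dx":-0.1,"dy":1,"dz":0,"spin":0},{"dx":-0.1,"dy":1,"dz":0,"spin":0},{"dx":-0.1,"dy":1,"dz":0,"spin":0},{"dx":-0.1,"dy":1,"dz":0,"spin":0},{"dx":-0.1,"dy":1,"dz":0,"spin":0},{"dx":-0.1,"dy":1,"dz":0,"spin":0}]'
python3 -m handwheel '[{"dx":-0.1,"dy":1,"dz":0,"spin":0},{"dx":-0.1,"dy":1,"dz":0,"spin":0},{"dx":-0.1,"dy":1,"dz":0,"spin":0},{"dx":-0.03,"dy":1,"dz":0,"spin":0},{"dx":0,"dy":1,"dz":0,"spin":0},{"dx":0,"dy":1,"dz":0,"spin":0},{"dx":0,"dy":0.8,"dz":0,"spin":0},{"dx":0,"dy":0.6,"dz":0,"spin":0},{"dx":0,"dy":0,"dz":0,"spin":0},{"dx":0,"dy":0,"dz":0,"spin":0}]'
python3 -c "from h import *; st()"
```

```text
clock: 51.1
tool_pos: [0.5836, -0.3555, 0.1296]
eef_rot: [0.0, 0.754, -0.657, -0.0]
ft_force: [0.1, -0.3, -0.6]
opening: 0.0444
t 51.1 tcp [ 0.5836 -0.3555  0.1296] press [-0.0614 -0.6214] jaw -82.2 F [ 0.1 -0.3 -0.6] op 0.0444
clock: 52.35
tool_pos: [0.5631, -0.1187, 0.1296]
eef_rot: [0.0, 0.754, -0.657, -0.001]
ft_force: [-0.4, -0.3, -0.9]
opening: 0.0447
clock: 53.6
tool_pos: [0.5556, 0.0631, 0.1303]
eef_rot: [0.0, 0.753, -0.658, 0.0]
ft_force: [-0.7, -1.0, -0.9]
opening: 0.0448
t 53.6 tcp [0.5556 0.0631 0.1303] press [-0.0334 -0.2027] jaw -82.2 F [-0.7 -1.  -0.9] op 0.0448
```

```bash
python3 -m handwheel '[{"dx":0,"dy":0.52,"dz":0,"spin":0},{"dx":0,"dy":0.52,"dz":0,"spin":0},{"dx":0,"dy":0,"dz":-0.8,"spin":0},{"dx":0,"dy":0,"dz":-0.8,"spin":0},{"dx":0,"dy":0,"dz":-0.8,"spin":0},{"dx":0,"dy":0,"dz":-0.7,"spin":0},{"dx":0,"dy":0,"dz":-0.5,"spin":0},{"dx":0,"dy":0,"dz":-0.32,"spin":0},{"dx":0,"dy":0,"dz":0,"spin":0},{"dx":0,"dy":0,"dz":0,"spin":0}]'
python3 -c "from h import *; st()"
```

```text
clock: 54.85
tool_pos: [0.556, 0.0902, 0.0328]
eef_rot: [-0.0, 0.754, -0.657, 0.0]
ft_force: [-0.5, -0.3, -0.0]
opening: 0.045
t 54.85 tcp [0.556  0.0902 0.0328] press [-0.0293 -0.1759] jaw -82.2 F [-0.5 -0.3 -0. ] op 0.045
```

```bash
python3 -m handwheel '[{"dx":0,"dy":0,"dz":-0.08,"spin":0},{"dx":0,"dy":0,"dz":0,"spin":0},{"dx":0,"dy":0,"dz":0,"spin":0},{"dx":0,"dy":0,"dz":0,"spin":0},{"dx":0,"dy":0,"dz":0,"spin":0},{"dx":0,"dy":0,"dz":0,"spin":0},{"dx":0,"dy":0,"dz":0,"spin":0},{"dx":0,"dy":0,"dz":0,"spin":0},{"dx":0,"dy":0,"dz":0,"spin":0},{"dx":0,"dy":0,"dz":0,"spin":0}]' 0.45
python3 -c "from h import *; st()"
python3 -m handwheel '[{"dx":0,"dy":0,"dz":0.5,"spin":0},{"dx":0,"dy":0,"dz":1,"spin":0},{"dx":0,"dy":0,"dz":1,"spin":0},{"dx":0,"dy":0,"dz":1,"spin":0},{"dx":0,"dy":0,"dz":1,"spin":0},{"dx":-0.15,"dy":-1,"dz":0,"spin":0},{"dx":-0.15,"dy":-1,"dz":0,"spin":0},{"dx":-0.15,"dy":-1,"dz":0,"spin":0},{"dx":-0.15,"dy":-1,"dz":0,"spin":-0.3},{"dx":-0.15,"dy":-1,"dz":0,"spin":-0.31}]'
python3 -m handwheel '[{"dx":-0.15,"dy":-1,"dz":0,"spin":0},{"dx":-0.15,"dy":-1,"dz":0,"spin":0},{"dx":-0.15,"dy":-1,"dz":0,"spin":0},{"dx":-0.15,"dy":-1,"dz":0,"spin":0},{"dx":-0.15,"dy":-1,"dz":0,"spin":0},{"dx":-0.15,"dy":-1,"dz":0,"spin":0},{"dx":-0.15,"dy":-1,"dz":0,"spin":0},{"dx":-0.15,"dy":-1,"dz":0,"spin":0},{"dx":-0.15,"dy":-1,"dz":0,"spin":0},{"dx":-0.15,"dy":-1,"dz":0,"spin":0}]'
python3 - <<'E'
from h import *
st(); fronts(); p,*_=cam("top"); save("top8.png",p[130:290,160:480].repeat(2,0).repeat(2,1))
E
```

```text
clock: 56.1
tool_pos: [0.5556, 0.0902, 0.0303]
eef_rot: [0.0, 0.754, -0.657, 0.0]
ft_force: [0.1, -0.1, 0.4]
opening: 0.0632
t 56.1 tcp [0.5556 0.0902 0.0303] press [-0.0298 -0.1759] jaw -82.2 F [ 0.1 -0.1  0.4] op 0.0632
clock: 57.35
tool_pos: [0.5367, -0.0361, 0.1432]
eef_rot: [-0.0, 0.724, -0.69, 0.0]
ft_force: [-0.5, 0.3, -0.4]
opening: 0.063
clock: 58.6
tool_pos: [0.4988, -0.2862, 0.143]
eef_rot: [0.0, 0.724, -0.689, 0.0]
ft_force: [1.0, -0.0, -0.4]
opening: 0.0632
t 58.6 tcp [ 0.4988 -0.2862  0.143 ] press [-0.1361 -0.5414] jaw -87.2 F [ 1.  -0.  -0.4] op 0.0632
top z 0.018 c [ 686.7 -448.2] press [  28.5 -726.9] size [62.8 22.4] long yaw 33.7
top z 0.07 c [556.6  89.2] press [ -29.  -177.1] size [88.2 44.8] long yaw 7.2
```

View pics/top8.png

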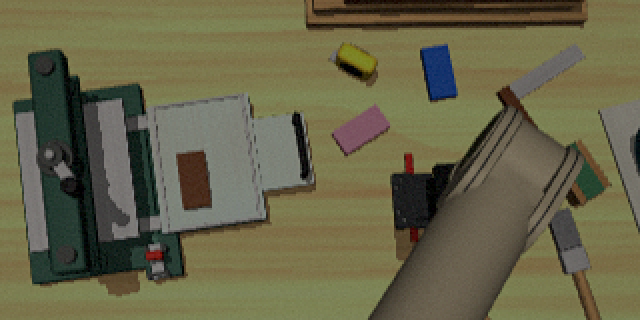

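The top view shows the first front lying flat inside the rim on the bed at (194,180), at (−29,−177) with a yaw of 7.2°. Next is the second front.

```bash
python3 -m handwheel '[{"dx":-0.104,"dy":-0.94,"dz":0,"spin":0},{"dx":-0.104,"dy":-0.94,"dz":0,"spin":0},{"dx":-0.104,"dy":-0.94,"dz":0,"spin":0},{"dx":-0.104,"dy":-0.94,"dz":0,"spin":0},{"dx":-0.104,"dy":-0.94,"dz":0,"spin":0},{"dx":-0.104,"dy":-0.94,"dz":0,"spin":0},{"dx":0,"dy":0,"dz":-0.8,"spin":0},{"dx":0,"dy":0,"dz":-0.8,"spin":0},{"dx":0,"dy":0,"dz":0,"spin":0},{"dx":0,"dy":0,"dz":0,"spin":0}]' 0.5
python3 - <<'E'
from h import *
st(); fronts("wrist")
E
```

```text
clock: 59.95
tool_pos: [0.4842, -0.4251, 0.1029]
eef_rot: [-0.0, 0.725, -0.688, -0.0]
ft_force: [1.4, -1.0, 1.1]
opening: 0.0654
t 59.95 tcp [ 0.4842 -0.4251  0.1029] press [-0.1692 -0.6771] jaw -87.0 F [ 1.4 -1.   1.1] op 0.0654
wrist z 0.018 c [ 347.9 -370.2] press [-296.9 -604.6] size [39.2 12. ] long yaw 41.7
wrist z 0.018 c [ 470.1 -429.1] press [-183.7 -679.2] size [59.9 44.1] long yaw 3.0
wrist z 0.018 c [ 552.3 -518.4] press [-114.1 -778.7] size [89.9  5.6] long yaw 30.3
wrist z 0.018 c [ 626.7 -473.2] press [ -34.3 -743.7] size [26.3  4.6] long yaw 33.0
```

```bash
python3 -m handwheel '[{"dx":-0.04,"dy":-0.12,"dz":-1,"spin":0},{"dx":0,"dy":0,"dz":-1,"spin":0},{"dx":0,"dy":0,"dz":-1,"spin":0},{"dx":0,"dy":0,"dz":-0.8,"spin":0},{"dx":0,"dy":0,"dz":-0.7,"spin":0},{"dx":0,"dy":0,"dz":-0.47,"spin":0},{"dx":0,"dy":0,"dz":0,"spin":0},{"dx":0,"dy":0,"dz":0,"spin":0},{"dx":0,"dy":0,"dz":0,"spin":0},{"dx":0,"dy":0,"dz":0,"spin":0}]'
python3 -m handwheel '[{"dx":0,"dy":0,"dz":0,"spin":0},{"dx":0,"dy":0,"dz":0,"spin":0},{"dx":0,"dy":0,"dz":0,"spin":0},{"dx":0,"dy":0,"dz":0,"spin":0},{"dx":0,"dy":0,"dz":0,"spin":0},{"dx":0,"dy":0,"dz":0,"spin":0},{"dx":0,"dy":0,"dz":0,"spin":0},{"dx":0,"dy":0,"dz":0,"spin":0},{"dx":0,"dy":0,"dz":0,"spin":0},{"dx":0,"dy":0,"dz":0,"spin":0}]' -1 30
python3 -c "from h import *; st()"
python3 -m handwheel '[{"dx":0,"dy":0,"dz":0.5,"spin":0},{"dx":0,"dy":0,"dz":0.8,"spin":0},{"dx":0,"dy":0,"dz":0.8,"spin":0},{"dx":0,"dy":0,"dz":0.8,"spin":0},{"dx":0,"dy":0,"dz":0.8,"spin":0},{"dx":0,"dy":0,"dz":0.8,"spin":0},{"dx":0,"dy":0,"dz":0.8,"spin":0},{"dx":0,"dy":0,"dz":0.8,"spin":0},{"dx":0,"dy":0,"dz":0,"spin":0.3},{"dx":0,"dy":0,"dz":0,"spin":0.29}]'
python3 -c "from h import *; st()"
```

```text
clock: 61.25
tool_pos: [0.483, -0.429, -0.021]
eef_rot: [-0.0, 0.725, -0.689, 0.0]
ft_force: [0.7, 0.6, -0.5]
opening: 0.0651
clock: 62.5
tool_pos: [0.4827, -0.4288, -0.0215]
eef_rot: [0.0, 0.725, -0.689, 0.0]
ft_force: [1.1, 0.3, 0.6]
opening: 0.0443
t 62.5 tcp [ 0.4827 -0.4288 -0.0215] press [-0.1711 -0.6805] jaw -87.0 F [1.1 0.3 0.6] op 0.0443
clock: 63.75
tool_pos: [0.4828, -0.4288, 0.1316]
eef_rot: [-0.0, 0.753, -0.658, 0.0]
ft_force: [0.4, -0.9, -0.4]
opening: 0.0444
t 63.75 tcp [ 0.4828 -0.4288  0.1316] press [-0.171  -0.6806] jaw -82.2 F [ 0.4 -0.9 -0.4] op 0.0444
```

```bash
python3 -m handwheel '[{"dx":0.2,"dy":0.6,"dz":0,"spin":0},{"dx":0.28,"dy":0.95,"dz":0,"spin":0},{"dx":0.28,"dy":0.95,"dz":0,"spin":0},{"dx":0.28,"dy":0.95,"dz":0,"spin":0},{"dx":0.28,"dy":0.95,"dz":0,"spin":0},{"dx":0.28,"dy":0.95,"dz":0,"spin":0},{"dx":0.28,"dy":0.95,"dz":0,"spin":0},{"dx":0.28,"dy":0.95,"dz":0,"spin":0},{"dx":0.28,"dy":0.95,"dz":0,"spin":0},{"dx":0.28,"dy":0.95,"dz":0,"spin":0}]'
python3 -m handwheel '[{"dx":0.28,"dy":0.95,"dz":0,"spin":0},{"dx":0.28,"dy":0.95,"dz":0,"spin":0},{"dx":0.28,"dy":0.95,"dz":0,"spin":0},{"dx":0.28,"dy":0.95,"dz":0,"spin":0},{"dx":0.28,"dy":0.95,"dz":0,"spin":0},{"dx":0.28,"dy":0.95,"dz":0,"spin":0},{"dx":0.28,"dy":0.95,"dz":0,"spin":0},{"dx":0.28,"dy":0.95,"dz":0,"spin":0},{"dx":0.28,"dy":0.95,"dz":0,"spin":0},{"dx":0,"dy":0,"dz":0,"spin":0}]'
python3 -c "from h import *; st()"
```

```text
clock: 65.0
tool_pos: [0.5509, -0.1979, 0.1308]
eef_rot: [-0.0, 0.753, -0.658, -0.0]
ft_force: [-0.1, -0.3, -0.7]
opening: 0.0445
clock: 66.25
tool_pos: [0.6138, 0.0172, 0.1306]
eef_rot: [-0.0, 0.754, -0.657, -0.0]
ft_force: [-0.9, -0.9, 0.4]
opening: 0.0448
t 66.25 tcp [0.6138 0.0172 0.1306] press [ 0.0182 -0.256 ] jaw -82.1 F [-0.9 -0.9  0.4] op 0.0448
```

```bash
python3 -m handwheel '[{"dx":0.16,"dy":0.56,"dz":0,"spin":0},{"dx":0.16,"dy":0.56,"dz":0,"spin":0},{"dx":0,"dy":0,"dz":-0.8,"spin":0},{"dx":0,"dy":0,"dz":-0.8,"spin":0},{"dx":0,"dy":0,"dz":-0.8,"spin":0},{"dx":0,"dy":0,"dz":-0.7,"spin":0},{"dx":0,"dy":0,"dz":-0.5,"spin":0},{"dx":0,"dy":0,"dz":-0.34,"spin":0},{"dx":0,"dy":0,"dz":0,"spin":0},{"dx":0,"dy":0,"dz":0,"spin":0}]'
python3 -c "from h import *; st()"
```

```text
clock: 67.5
tool_pos: [0.6222, 0.0417, 0.0331]
eef_rot: [-0.0, 0.753, -0.658, 0.0]
ft_force: [0.3, -0.2, -0.9]
opening: 0.0446
t 67.5 tcp [0.6222 0.0417 0.0331] press [ 0.0298 -0.2328] jaw -82.3 F [ 0.3 -0.2 -0.9] op 0.0446
```

```bash
python3 -m handwheel '[{"dx":0,"dy":0,"dz":-0.08,"spin":0},{"dx":0,"dy":0,"dz":0,"spin":0},{"dx":0,"dy":0,"dz":0,"spin":0},{"dx":0,"dy":0,"dz":0,"spin":0},{"dx":0,"dy":0,"dz":0,"spin":0},{"dx":0,"dy":0,"dz":0,"spin":0},{"dx":0,"dy":0,"dz":0,"spin":0},{"dx":0,"dy":0,"dz":0,"spin":0},{"dx":0,"dy":0,"dz":0,"spin":0},{"dx":0,"dy":0,"dz":0,"spin":0}]' 0.4
python3 -c "from h import *; st()"
python3 -m handwheel '[{"dx":0,"dy":0,"dz":0.5,"spin":0},{"dx":0,"dy":0,"dz":1,"spin":0},{"dx":0,"dy":0,"dz":1,"spin":0},{"dx":0,"dy":0,"dz":1,"spin":0},{"dx":0,"dy":0,"dz":1,"spin":0},{"dx":-0.114,"dy":-0.99,"dz":0,"spin":0},{"dx":-0.114,"dy":-0.99,"dz":0,"spin":0},{"dx":-0.114,"dy":-0.99,"dz":0,"spin":0},{"dx":-0.114,"dy":-0.99,"dz":0,"spin":0},{"dx":-0.114,"dy":-0.99,"dz":0,"spin":0}]' 0.1
python3 - <<'E'
from h import *
st(); fronts(); p,*_=cam("scene"); save("s9.png",cv2.resize(p[120:300,220:400],(600,600)))
E
```

```text
clock: 68.75
tool_pos: [0.6217, 0.0417, 0.0305]
eef_rot: [0.0, 0.753, -0.658, 0.0]
ft_force: [-0.3, -0.3, -0.3]
opening: 0.0607
t 68.75 tcp [0.6217 0.0417 0.0305] press [ 0.0293 -0.2328] jaw -82.3 F [-0.3 -0.3 -0.3] op 0.0607
clock: 70.0
tool_pos: [0.6075, -0.083, 0.1441]
eef_rot: [-0.0, 0.753, -0.658, 0.0]
ft_force: [0.7, -0.3, 0.3]
opening: 0.0476
t 70.0 tcp [ 0.6075 -0.083   0.1441] press [-0.0014 -0.3545] jaw -82.3 F [ 0.7 -0.3  0.3] op 0.0476
top z 0.018 c [ 666.9 -458.5] press [   7.5 -734.6] size [108.9  24.2] long yaw 31.7
top z 0.07 c [556.6  89.1] press [ -28.9 -177.2] size [88.2 45.1] long yaw 7.5
top z 0.07 c [621.5  40.5] press [  29.  -233.9] size [89.  44.8] long yaw 7.7
```

View pics/s9.png

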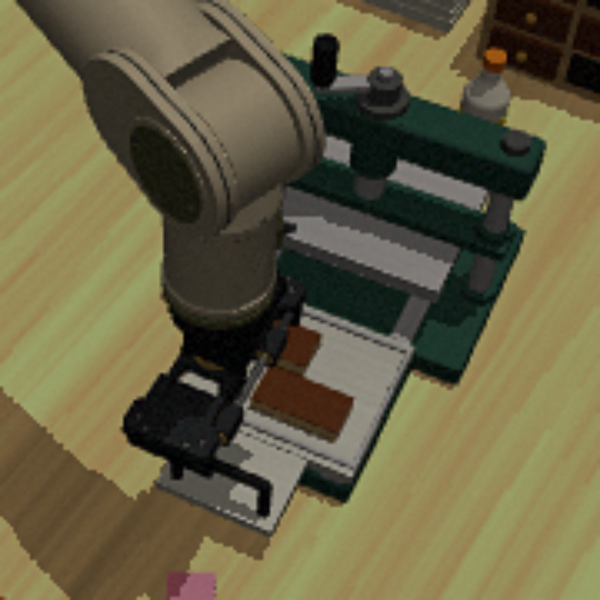

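Both fronts lie flat on the bed, inside the rim and with a gap between them, at (270..350, 340..430) in the picture. I'll grip the handle and push the bed home.

```bash
python3 -m handwheel '[{"dx":0,"dy":0.04,"dz":-1,"spin":0},{"dx":0,"dy":0,"dz":-1,"spin":0},{"dx":0,"dy":0,"dz":-0.8,"spin":0},{"dx":0,"dy":0,"dz":-0.6,"spin":0},{"dx":0,"dy":0,"dz":-0.38,"spin":0},{"dx":0,"dy":0,"dz":0,"spin":0},{"dx":0,"dy":0,"dz":0,"spin":0},{"dx":0,"dy":0,"dz":0,"spin":0},{"dx":0,"dy":0,"dz":0,"spin":0},{"dx":0,"dy":0,"dz":0,"spin":0}]'
python3 -m handwheel '[{"dx":0,"dy":0,"dz":0,"spin":0},{"dx":0,"dy":0,"dz":0,"spin":0},{"dx":0,"dy":0,"dz":0,"spin":0},{"dx":0,"dy":0,"dz":0,"spin":0},{"dx":0,"dy":0,"dz":0,"spin":0},{"dx":0,"dy":0,"dz":0,"spin":0},{"dx":0,"dy":0,"dz":0,"spin":0},{"dx":0,"dy":0,"dz":0,"spin":0},{"dx":0,"dy":0,"dz":0,"spin":0},{"dx":0,"dy":0,"dz":0,"spin":0}]' -1 30
python3 -c "from h import *; st()"
python3 -m handwheel '[{"dx":-0.03,"dy":0.2,"dz":0,"spin":0},{"dx":-0.05,"dy":0.4,"dz":0,"spin":0},{"dx":-0.08,"dy":0.6,"dz":0,"spin":0},{"dx":-0.08,"dy":0.6,"dz":0,"spin":0},{"dx":-0.08,"dy":0.6,"dz":0,"spin":0},{"dx":-0.08,"dy":0.6,"dz":0,"spin":0},{"dx":-0.08,"dy":0.6,"dz":0,"spin":0},{"dx":-0.08,"dy":0.6,"dz":0,"spin":0},{"dx":-0.08,"dy":0.6,"dz":0,"spin":0},{"dx":-0.08,"dy":0.6,"dz":0,"spin":0}]'
python3 -m handwheel '[{"dx":-0.08,"dy":0.6,"dz":0,"spin":0},{"dx":-0.08,"dy":0.6,"dz":0,"spin":0},{"dx":-0.08,"dy":0.6,"dz":0,"spin":0},{"dx":-0.07,"dy":0.5,"dz":0,"spin":0},{"dx":-0.05,"dy":0.3,"dz":0,"spin":0},{"dx":0,"dy":0,"dz":0,"spin":0},{"dx":0,"dy":0,"dz":0,"spin":0},{"dx":0,"dy":0,"dz":0,"spin":0},{"dx":0,"dy":0,"dz":0,"spin":0},{"dx":0,"dy":0,"dz":0,"spin":0}]'
python3 -c "from h import *; st()"
```

```text
clock: 71.35
tool_pos: [0.6076, -0.081, 0.0487]
eef_rot: [-0.0, 0.753, -0.658, 0.0]
ft_force: [-0.2, 0.2, 0.1]
opening: 0.048
clock: 72.6
tool_pos: [0.6075, -0.0814, 0.0485]
eef_rot: [0.0, 0.753, -0.658, 0.0]
ft_force: [1.5, -3.3, -1.5]
opening: 0.0107
t 72.6 tcp [ 0.6075 -0.0814  0.0485] press [-0.0012 -0.3529] jaw -82.3 F [ 1.5 -3.3 -1.5] op 0.0107
clock: 73.85
tool_pos: [0.5891, 0.0549, 0.0485]
eef_rot: [0.0, 0.753, -0.658, -0.0]
ft_force: [-0.4, -4.6, -0.0]
opening: 0.0107
clock: 75.1
tool_pos: [0.5808, 0.1161, 0.0485]
eef_rot: [0.001, 0.752, -0.659, 0.001]
ft_force: [1.6, -13.7, 0.5]
opening: 0.0108
t 75.1 tcp [0.5808 0.1161 0.0485] press [-0.0014 -0.1536] jaw -82.5 F [  1.6 -13.7   0.5] op 0.0108
```

The bed is home, at its stop with 14 N. I'll release and go to the bolt.

```bash
python3 -m handwheel '[{"dx":0,"dy":0,"dz":0,"spin":0},{"dx":0,"dy":0,"dz":0,"spin":0},{"dx":0,"dy":0,"dz":0,"spin":0},{"dx":0,"dy":0,"dz":0,"spin":0},{"dx":0,"dy":0,"dz":0.6,"spin":0},{"dx":0,"dy":0,"dz":1,"spin":0},{"dx":0,"dy":0,"dz":1,"spin":0},{"dx":0,"dy":0,"dz":1,"spin":0},{"dx":0,"dy":0,"dz":1,"spin":0},{"dx":0,"dy":0,"dz":0,"spin":0}]' -0.2
python3 -m handwheel '[{"dx":-0.58,"dy":0,"dz":0,"spin":1},{"dx":-0.58,"dy":0,"dz":0,"spin":1},{"dx":-0.58,"dy":0,"dz":0,"spin":1},{"dx":-0.58,"dy":0,"dz":0,"spin":1},{"dx":-0.58,"dy":0,"dz":0,"spin":1},{"dx":-0.58,"dy":0,"dz":0,"spin":1},{"dx":-0.58,"dy":0,"dz":0,"spin":1},{"dx":-0.58,"dy":0,"dz":0,"spin":1},{"dx":-0.58,"dy":0,"dz":0,"spin":1},{"dx":-0.58,"dy":0,"dz":0,"spin":1}]'
python3 -m handwheel '[{"dx":0,"dy":0.4,"dz":0,"spin":0.62},{"dx":0,"dy":0.5,"dz":0,"spin":0.62},{"dx":0,"dy":0.5,"dz":0,"spin":0},{"dx":0,"dy":0,"dz":0,"spin":0},{"dx":0,"dy":0,"dz":0,"spin":0},{"dx":0,"dy":0,"dz":0,"spin":0},{"dx":0,"dy":0,"dz":0,"spin":0},{"dx":0,"dy":0,"dz":0,"spin":0},{"dx":0,"dy":0,"dz":0,"spin":0},{"dx":0,"dy":0,"dz":0,"spin":0}]'
python3 - <<'E'
from h import *
st(); redtab(*cam("wrist"))
E
```

```text
clock: 76.35
tool_pos: [0.5819, 0.1191, 0.1664]
eef_rot: [-0.002, 0.753, -0.658, 0.001]
ft_force: [0.4, 0.3, -0.9]
opening: 0.0354
clock: 77.6
tool_pos: [0.4347, 0.1188, 0.1633]
eef_rot: [0.0, 1.0, -0.018, -0.0]
ft_force: [0.5, 0.1, -0.2]
opening: 0.0348
clock: 78.85
tool_pos: [0.4355, 0.154, 0.1635]
eef_rot: [-0.0, 0.998, 0.066, 0.0]
ft_force: [0.0, -0.5, 0.1]
opening: 0.0349
t 78.85 tcp [0.4355 0.154  0.1635] press [-0.1403 -0.0967] jaw 7.6 F [ 0.  -0.5  0.1] op 0.0349
tab lo/med/hi [[-0.1459, -0.1107], [-0.14, -0.0981], [-0.1334, -0.0865]] 464
```

Aligned in x. I'll go down to TCP 0.045, grip, then push shut by about 36 mm.

```bash
python3 -m handwheel '[{"dx":0,"dy":-0.08,"dz":-1,"spin":0},{"dx":0,"dy":0,"dz":-1,"spin":0},{"dx":0,"dy":0,"dz":-1,"spin":0},{"dx":0,"dy":0,"dz":-0.8,"spin":0},{"dx":0,"dy":0,"dz":-0.6,"spin":0},{"dx":0,"dy":0,"dz":-0.34,"spin":0},{"dx":0,"dy":0,"dz":0,"spin":0},{"dx":0,"dy":0,"dz":0,"spin":0},{"dx":0,"dy":0,"dz":0,"spin":0},{"dx":0,"dy":0,"dz":0,"spin":0}]'
python3 -m handwheel '[{"dx":0,"dy":0,"dz":0,"spin":0},{"dx":0,"dy":0,"dz":0,"spin":0},{"dx":0,"dy":0,"dz":0,"spin":0},{"dx":0,"dy":0,"dz":0,"spin":0},{"dx":0,"dy":0,"dz":0,"spin":0},{"dx":0,"dy":0,"dz":0,"spin":0},{"dx":0,"dy":0,"dz":0,"spin":0},{"dx":0,"dy":0,"dz":0,"spin":0},{"dx":0,"dy":0,"dz":0,"spin":0},{"dx":0,"dy":0,"dz":0,"spin":0}]' -1 20
python3 -c "from h import *; st()"
python3 -m handwheel '[{"dx":0.2,"dy":0.027,"dz":0,"spin":0},{"dx":0.2,"dy":0.027,"dz":0,"spin":0},{"dx":0.2,"dy":0.027,"dz":0,"spin":0},{"dx":0.2,"dy":0.027,"dz":0,"spin":0},{"dx":0.2,"dy":0.027,"dz":0,"spin":0},{"dx":0.2,"dy":0.027,"dz":0,"spin":0},{"dx":0.2,"dy":0.027,"dz":0,"spin":0},{"dx":0.06,"dy":0.01,"dz":0,"spin":0},{"dx":0,"dy":0,"dz":0,"spin":0},{"dx":0,"dy":0,"dz":0,"spin":0}]'
python3 -c "from h import *; st()"
```

```text
clock: 80.15
tool_pos: [0.4357, 0.1521, 0.0453]
eef_rot: [-0.0, 0.998, 0.066, 0.0]
ft_force: [-1.7, -0.2, 0.2]
opening: 0.0347
clock: 81.4
tool_pos: [0.4358, 0.152, 0.0451]
eef_rot: [-0.0, 0.998, 0.066, 0.0]
ft_force: [5.6, 0.9, -4.3]
opening: 0.0139
t 81.4 tcp [0.4358 0.152  0.0451] press [-0.1403 -0.0987] jaw 7.6 F [ 5.6  0.9 -4.3] op 0.0139
clock: 82.65
tool_pos: [0.4708, 0.1568, 0.045]
eef_rot: [0.0, 0.998, 0.066, -0.001]
ft_force: [-9.4, -1.6, 11.8]
opening: 0.0137
t 82.65 tcp [0.4708 0.1568 0.045 ] press [-0.1049 -0.0987] jaw 7.6 F [-9.4 -1.6 11.8] op 0.0137
```

The bolt is shut at its stop, after 35.4 mm of travel. Next I'll release, rise and look at the knob.

```bash
python3 -m handwheel '[{"dx":0,"dy":0,"dz":0,"spin":0},{"dx":0,"dy":0,"dz":0,"spin":0},{"dx":0,"dy":0,"dz":0,"spin":0},{"dx":0,"dy":0,"dz":0.7,"spin":0},{"dx":0,"dy":0,"dz":1,"spin":0},{"dx":0,"dy":0,"dz":1,"spin":0},{"dx":0,"dy":0,"dz":1,"spin":0},{"dx":0,"dy":0,"dz":1,"spin":0},{"dx":0,"dy":0,"dz":1,"spin":0},{"dx":0,"dy":0,"dz":1,"spin":0}]' -0.2
python3 -m handwheel '[{"dx":0,"dy":0,"dz":1,"spin":0},{"dx":0,"dy":0,"dz":1,"spin":0},{"dx":0,"dy":0,"dz":1,"spin":0},{"dx":0,"dy":0,"dz":1,"spin":0},{"dx":0,"dy":0,"dz":0.8,"spin":0},{"dx":0,"dy":0,"dz":0,"spin":0},{"dx":0,"dy":0,"dz":0,"spin":0},{"dx":0,"dy":0,"dz":0,"spin":0},{"dx":0,"dy":0,"dz":0,"spin":0},{"dx":0,"dy":0,"dz":0,"spin":0}]'
python3 - <<'E'
from h import *
st()
for n in("wrist","scene","top"):
    p,d,K,R,t=cam(n); redtab(p,d,K,R,t); P=pts(d,K,R,t); X=(P[...,:2]-O)@M
    m=(abs(P[...,2]-.329)<.006)&(np.hypot(X[...,0],X[...,1])<.085)&(p.max(2)<80)
    if m.sum()>8:
        c,r=cv2.minEnclosingCircle(P[m][:,:2].astype(np.float32)*1000); x=w2p(np.array(c)/1000); print(n,"knob",m.sum(),np.round(c,1),"r",round(r,1),"press",x.round(4),"rad",np.hypot(*x).round(4),"q",np.arctan2(-x[1],x[0])%(2*np.pi))
E
```

```text
clock: 83.9
tool_pos: [0.472, 0.1569, 0.2133]
eef_rot: [-0.0, 0.998, 0.066, 0.0]
ft_force: [-0.1, -0.0, -0.0]
opening: 0.0347
clock: 85.15
tool_pos: [0.4719, 0.1569, 0.3323]
eef_rot: [0.0, 0.998, 0.066, -0.0]
ft_force: [0.2, -0.9, -0.3]
opening: 0.035
t 85.15 tcp [0.4719 0.1569 0.3323] press [-0.1038 -0.0986] jaw 7.6 F [ 0.2 -0.9 -0.3] op 0.035
tab lo/med/hi [[-0.1103, -0.1106], [-0.105, -0.0998], [-0.0984, -0.0891]] 159
wrist knob 1381 [513.2 233.5] r 11.6 press [-0.0528 -0.0283] rad 0.0599 q 2.6498340664509032
tab lo/med/hi [[-0.1107, -0.1153], [-0.1044, -0.1036], [-0.0974, -0.0887]] 21
scene knob 38 [514.1 233.3] r 12.0 press [-0.0519 -0.0286] rad 0.0592 q 2.6379142545358647
tab lo/med/hi [[-0.1101, -0.1098], [-0.1052, -0.1079], [-0.1008, -0.1063]] 6
```

Both views put the knob at (0.513, 0.233), q = 2.645.

```bash
python3 -m handwheel '[{"dx":0.33,"dy":0.62,"dz":0,"spin":0},{"dx":0.33,"dy":0.61,"dz":0,"spin":0},{"dx":0.33,"dy":0.61,"dz":0,"spin":0},{"dx":0.33,"dy":0.61,"dz":0,"spin":0},{"dx":0.33,"dy":0.61,"dz":0,"spin":0},{"dx":0,"dy":0,"dz":-0.9,"spin":0},{"dx":0,"dy":0,"dz":-0.9,"spin":0},{"dx":0,"dy":0,"dz":-0.7,"spin":0},{"dx":0,"dy":0,"dz":-0.42,"spin":0},{"dx":0,"dy":0,"dz":0,"spin":0}]' -0.1
python3 -c "from h import *; st()"
python3 -m handwheel '[{"dx":0,"dy":0,"dz":0,"spin":0},{"dx":0,"dy":0,"dz":0,"spin":0},{"dx":0,"dy":0,"dz":0,"spin":0},{"dx":0,"dy":0,"dz":0,"spin":0},{"dx":0,"dy":0,"dz":0,"spin":0},{"dx":0,"dy":0,"dz":0,"spin":0},{"dx":0,"dy":0,"dz":0,"spin":0},{"dx":0,"dy":0,"dz":0,"spin":0},{"dx":0,"dy":0,"dz":0,"spin":0},{"dx":0,"dy":0,"dz":0,"spin":0}]' -1 30
cat >> h.py <<'E'
def orbit(n=10,step=20):
    s=st(); x=w2p(s["tool_pos"]); q=np.arctan2(-x[1],x[0])%(2*np.pi); print("q mod 2pi",q.round(3),"rad",np.hypot(*x).round(4))
    p=np.array(s["tool_pos"][:2])
    for i in range(1,n+1):
        a=yaw-(q+np.radians(step)*i); g=O+.06*np.array([np.cos(a),np.sin(a)]); r=np.round((g-p)/.025,2); p=p+r*.025; print(i,*r)
E
python3 -c "from h import *; orbit()"
```

```text
clock: 86.55
tool_pos: [0.5131, 0.2335, 0.2592]
eef_rot: [0.0, 0.998, 0.066, -0.0]
ft_force: [-1.3, 0.4, 1.3]
opening: 0.0393
t 86.55 tcp [0.5131 0.2335 0.2592] press [-0.0528 -0.0282] jaw 7.6 F [-1.3  0.4  1.3] op 0.0393
clock: 87.8
tool_pos: [0.5133, 0.2335, 0.2601]
eef_rot: [-0.0, 0.998, 0.066, 0.0]
ft_force: [-2.8, -1.0, 6.4]
opening: 0.0228
t 87.8 tcp [0.5133 0.2335 0.2601] press [-0.0526 -0.0282] jaw 7.6 F [-2.8 -1.   6.4] op 0.0228
q mod 2pi 2.65 rad 0.0597
1 -0.37 0.74
2 -0.09 0.83
3 0.21 0.81
4 0.47 0.69
5 0.67 0.49
6 0.8 0.23
7 0.83 -0.06
8 0.76 -0.35
9 0.6 -0.58
10 0.37 -0.75
```

```bash
python3 -m handwheel '[{"dx":-0.37,"dy":0.74,"dz":0,"spin":0},{"dx":-0.09,"dy":0.83,"dz":0,"spin":0},{"dx":0.21,"dy":0.81,"dz":0,"spin":0},{"dx":0.47,"dy":0.69,"dz":0,"spin":0},{"dx":0.67,"dy":0.49,"dz":0,"spin":0},{"dx":0.8,"dy":0.23,"dz":0,"spin":0},{"dx":0.83,"dy":-0.06,"dz":0,"spin":0},{"dx":0.76,"dy":-0.35,"dz":0,"spin":0},{"dx":0.6,"dy":-0.58,"dz":0,"spin":0},{"dx":0.37,"dy":-0.75,"dz":0,"spin":0}]'
python3 -c "from h import *; orbit()"
```

```text
clock: 89.05
tool_pos: [0.6188, 0.2876, 0.26]
eef_rot: [-0.002, 0.998, 0.068, -0.0]
ft_force: [-12.3, 5.6, 8.3]
opening: 0.0235
t 89.05 tcp [0.6188 0.2876 0.26  ] press [0.0591 0.0113] jaw 7.8 F [-12.3   5.6   8.3] op 0.0235
q mod 2pi 6.094 rad 0.0602
1 0.12 -0.83
2 -0.17 -0.81
3 -0.44 -0.71
4 -0.65 -0.52
5 -0.79 -0.27
6 -0.83 0.03
7 -0.78 0.3
8 -0.62 0.55
9 -0.4 0.74
10 -0.12 0.82
```

```bash
python3 -m handwheel '[{"dx":0.12,"dy":-0.83,"dz":0,"spin":0},{"dx":-0.17,"dy":-0.81,"dz":0,"spin":0},{"dx":-0.44,"dy":-0.71,"dz":0,"spin":0},{"dx":-0.65,"dy":-0.52,"dz":0,"spin":0},{"dx":-0.79,"dy":-0.27,"dz":0,"spin":0},{"dx":-0.83,"dy":0.03,"dz":0,"spin":0},{"dx":-0.78,"dy":0.3,"dz":0,"spin":0},{"dx":-0.62,"dy":0.55,"dz":0,"spin":0},{"dx":-0.4,"dy":0.74,"dz":0,"spin":0},{"dx":-0.12,"dy":0.82,"dz":0,"spin":0}]'
python3 -c "from h import *; orbit()"
```

```text
clock: 90.3
tool_pos: [0.5015, 0.2649, 0.2601]
eef_rot: [0.001, 0.998, 0.065, -0.001]
ft_force: [-5.1, -9.7, 8.0]
opening: 0.0231
t 90.3 tcp [0.5015 0.2649 0.2601] press [-0.0601  0.0045] jaw 7.5 F [-5.1 -9.7  8. ] op 0.0231
q mod 2pi 3.216 rad 0.0603
1 0.11 0.83
2 0.37 0.74
3 0.61 0.58
4 0.76 0.33
5 0.83 0.05
6 0.8 -0.24
7 0.67 -0.5
8 0.46 -0.69
9 0.19 -0.82
10 -0.09 -0.82
```

q = 9.50 now. I'll continue.

```bash
python3 -m handwheel '[{"dx":0.11,"dy":0.83,"dz":0,"spin":0},{"dx":0.37,"dy":0.74,"dz":0,"spin":0},{"dx":0.61,"dy":0.58,"dz":0,"spin":0},{"dx":0.76,"dy":0.33,"dz":0,"spin":0},{"dx":0.83,"dy":0.05,"dz":0,"spin":0},{"dx":0.8,"dy":-0.24,"dz":0,"spin":0},{"dx":0.67,"dy":-0.5,"dz":0,"spin":0},{"dx":0.46,"dy":-0.69,"dz":0,"spin":0},{"dx":0.19,"dy":-0.82,"dz":0,"spin":0},{"dx":-0.09,"dy":-0.82,"dz":0,"spin":0}]'
python3 -c "from h import *; orbit()"
```

```text
clock: 91.55
tool_pos: [0.6201, 0.2564, 0.2601]
eef_rot: [-0.002, 0.998, 0.068, 0.001]
ft_force: [-4.9, 9.2, 6.1]
opening: 0.023
t 91.55 tcp [0.6201 0.2564 0.2601] press [ 0.0563 -0.0197] jaw 7.8 F [-4.9  9.2  6.1] op 0.023
q mod 2pi 0.337 rad 0.0597
1 -0.29 -0.78
2 -0.56 -0.62
3 -0.73 -0.4
4 -0.83 -0.12
5 -0.81 0.17
6 -0.71 0.44
7 -0.52 0.65
8 -0.26 0.79
9 0.02 0.84
10 0.31 0.77
```

q = 12.90.

```bash
python3 -m handwheel '[{"dx":-0.29,"dy":-0.78,"dz":0,"spin":0},{"dx":-0.56,"dy":-0.62,"dz":0,"spin":0},{"dx":-0.73,"dy":-0.4,"dz":0,"spin":0},{"dx":-0.83,"dy":-0.12,"dz":0,"spin":0},{"dx":-0.81,"dy":0.17,"dz":0,"spin":0},{"dx":-0.71,"dy":0.44,"dz":0,"spin":0},{"dx":-0.52,"dy":0.65,"dz":0,"spin":0},{"dx":-0.26,"dy":0.79,"dz":0,"spin":0},{"dx":0.02,"dy":0.84,"dz":0,"spin":0},{"dx":0.31,"dy":0.77,"dz":0,"spin":0}]'
python3 -c "from h import *; orbit(10,15)"
```

```text
clock: 92.8
tool_pos: [0.5084, 0.2977, 0.2601]
eef_rot: [0.0, 0.998, 0.067, -0.002]
ft_force: [-8.4, -5.2, 9.1]
opening: 0.0235
t 92.8 tcp [0.5084 0.2977 0.2601] press [-0.049   0.0361] jaw 7.7 F [-8.4 -5.2  9.1] op 0.0235
q mod 2pi 3.776 rad 0.0608
1 0.4 0.49
2 0.49 0.39
3 0.57 0.25
4 0.62 0.1
5 0.62 -0.07
6 0.59 -0.22
7 0.5 -0.37
8 0.39 -0.49
9 0.26 -0.58
10 0.09 -0.62
```

```bash
python3 -m handwheel '[{"dx":0.4,"dy":0.49,"dz":0,"spin":0},{"dx":0.49,"dy":0.39,"dz":0,"spin":0},{"dx":0.57,"dy":0.25,"dz":0,"spin":0},{"dx":0.62,"dy":0.1,"dz":0,"spin":0},{"dx":0.62,"dy":-0.07,"dz":0,"spin":0},{"dx":0.59,"dy":-0.22,"dz":0,"spin":0},{"dx":0.5,"dy":-0.37,"dz":0,"spin":0},{"dx":0.39,"dy":-0.49,"dz":0,"spin":0},{"dx":0.26,"dy":-0.58,"dz":0,"spin":0},{"dx":0.09,"dy":-0.62,"dz":0,"spin":0}]'
python3 -c "from h import *; orbit(8,6)"
```

```text
clock: 94.05
tool_pos: [0.6215, 0.272, 0.26]
eef_rot: [-0.002, 0.998, 0.068, -0.002]
ft_force: [-16.2, 7.2, 7.9]
opening: 0.0232
t 94.05 tcp [0.6215 0.272  0.26  ] press [ 0.0598 -0.0045] jaw 7.8 F [-16.2   7.2   7.9] op 0.0232
q mod 2pi 0.075 rad 0.0599
1 0.0 -0.25
2 -0.02 -0.25
3 -0.05 -0.25
4 -0.08 -0.24
5 -0.1 -0.23
6 -0.12 -0.21
7 -0.15 -0.21
8 -0.17 -0.19
```

```bash
python3 -m handwheel '[{"dx":0,"dy":-0.25,"dz":0,"spin":0},{"dx":-0.02,"dy":-0.25,"dz":0,"spin":0},{"dx":-0.05,"dy":-0.25,"dz":0,"spin":0},{"dx":-0.08,"dy":-0.24,"dz":0,"spin":0},{"dx":-0.1,"dy":-0.23,"dz":0,"spin":0},{"dx":-0.12,"dy":-0.21,"dz":0,"spin":0},{"dx":0,"dy":0,"dz":0,"spin":0},{"dx":0,"dy":0,"dz":0,"spin":0},{"dx":0,"dy":0,"dz":0,"spin":0},{"dx":0,"dy":0,"dz":0,"spin":0}]'
python3 -c "from h import *; orbit(6,4)"
```

```text
clock: 95.3
tool_pos: [0.6136, 0.2395, 0.2601]
eef_rot: [-0.003, 0.998, 0.069, 0.0]
ft_force: [-2.3, 13.6, 4.5]
opening: 0.0232
t 95.3 tcp [0.6136 0.2395 0.2601] press [ 0.0476 -0.0356] jaw 8.0 F [-2.3 13.6  4.5] op 0.0232
q mod 2pi 0.643 rad 0.0594
1 -0.07 -0.15
2 -0.09 -0.14
3 -0.11 -0.13
4 -0.11 -0.12
5 -0.13 -0.12
6 -0.13 -0.1
```

```bash
python3 -m handwheel '[{"dx":-0.07,"dy":-0.15,"dz":0,"spin":0},{"dx":-0.09,"dy":-0.14,"dz":0,"spin":0},{"dx":-0.11,"dy":-0.13,"dz":0,"spin":0},{"dx":-0.11,"dy":-0.12,"dz":0,"spin":0},{"dx":0,"dy":0,"dz":0,"spin":0},{"dx":0,"dy":0,"dz":0,"spin":0},{"dx":0,"dy":0,"dz":0,"spin":0},{"dx":0,"dy":0,"dz":0,"spin":0},{"dx":0,"dy":0,"dz":0,"spin":0},{"dx":0,"dy":0,"dz":0,"spin":0}]'
python3 -c "from h import *; orbit(1,4)"
```

```text
clock: 96.55
tool_pos: [0.6048, 0.2278, 0.2601]
eef_rot: [-0.004, 0.998, 0.07, 0.001]
ft_force: [2.7, 20.0, 1.7]
opening: 0.0235
t 96.55 tcp [0.6048 0.2278 0.2601] press [ 0.0373 -0.0461] jaw 8.0 F [ 2.7 20.   1.7] op 0.0235
q mod 2pi 0.89 rad 0.0593
1 -0.1 -0.14
```

q = 19.74, with the load up to 20 N, so the platen is bearing. I'll release and lift straight up, then check from the side.

```bash
python3 -m handwheel '[{"dx":0,"dy":0,"dz":0,"spin":0},{"dx":0,"dy":0,"dz":0,"spin":0},{"dx":0,"dy":0,"dz":0,"spin":0},{"dx":0,"dy":0,"dz":0,"spin":0},{"dx":0,"dy":0,"dz":0.5,"spin":0},{"dx":0,"dy":0,"dz":1,"spin":0},{"dx":0,"dy":0,"dz":1,"spin":0},{"dx":0,"dy":0,"dz":1,"spin":0},{"dx":0,"dy":0,"dz":1,"spin":0},{"dx":0,"dy":0,"dz":0,"spin":0}]' 0
python3 -m handwheel '[{"dx":-0.5,"dy":-1,"dz":0,"spin":0},{"dx":-0.5,"dy":-1,"dz":0,"spin":0},{"dx":-0.5,"dy":-1,"dz":0,"spin":0},{"dx":-0.5,"dy":-1,"dz":0,"spin":0},{"dx":-0.5,"dy":-1,"dz":0,"spin":0},{"dx":-0.5,"dy":-1,"dz":0,"spin":0},{"dx":-0.5,"dy":-1,"dz":0,"spin":0},{"dx":0,"dy":0,"dz":0,"spin":0},{"dx":0,"dy":0,"dz":0,"spin":0},{"dx":0,"dy":0,"dz":0,"spin":0}]'
python3 - <<'E'
from h import *
st()
for n in("wrist","scene","top"):
    p,d,K,R,t=cam(n); redtab(p,d,K,R,t); P=pts(d,K,R,t); X=(P[...,:2]-O)@M
    m=(abs(P[...,2]-.329)<.006)&(np.hypot(X[...,0],X[...,1])<.085)&(p.max(2)<80)
    if m.sum()>8:
        c,r=cv2.minEnclosingCircle(P[m][:,:2].astype(np.float32)*1000); x=w2p(np.array(c)/1000); print(n,"knob",np.round(c,1),"r",round(r,1),"q",np.arctan2(-x[1],x[0])%(2*np.pi)+6*np.pi)
    m=(abs(X[...,0])<.1)&(X[...,1]<-.035)&(X[...,1]>-.06)&(P[...,2]>.06)&(P[...,2]<.14); print(n,"platen top z",np.median(P[m][:,2]) if m.any() else '')
    h=(abs(P[...,2]-.1015)<.004)&(p.max(2)<60)&(abs(X[...,0])<.06)&(X[...,1]<-.12)&(X[...,1]>-.4)
    if h.sum()>8: print(n,"handle",np.median(X[h],0).round(4))
    if n=="scene": save("s10.png",cv2.resize(p[110:280,240:410],(600,600)))
fronts()
E
```

```text
clock: 97.8
tool_pos: [0.6059, 0.2199, 0.3747]
eef_rot: [-0.001, 0.998, 0.066, 0.002]
ft_force: [0.6, 0.0, 0.2]
opening: 0.0432
clock: 99.05
tool_pos: [0.5178, 0.0459, 0.3716]
eef_rot: [0.0, 0.998, 0.067, -0.0]
ft_force: [1.4, 0.3, -0.4]
opening: 0.0432
t 99.05 tcp [0.5178 0.0459 0.3716] press [-0.0731 -0.2147] jaw 7.7 F [ 1.4  0.3 -0.4] op 0.0432
tab lo/med/hi [[-0.1103, -0.1111], [-0.1042, -0.0993], [-0.0981, -0.0876]] 198
wrist platen top z 0.08919574919619697
wrist handle [ 0.0017 -0.1557]
tab lo/med/hi [[-0.1106, -0.1118], [-0.1047, -0.0999], [-0.0981, -0.0873]] 21
scene knob [621.5 257.9] r 12.8 q 19.158837317682718
scene platen top z 0.08970521665196646
scene handle [ 0.0004 -0.1562]
tab lo/med/hi [[-0.1115, -0.0971], [-0.1049, -0.0933], [-0.1009, -0.087]] 13
top knob [619.8 256.8] r 11.7 q 19.181166864826487
top platen top z 0.08831707289573898
top z 0.018 c [ 666.5 -458.7] press [   7.1 -734.7] size [108.1  24.6] long yaw 31.4
```

View pics/s10.png

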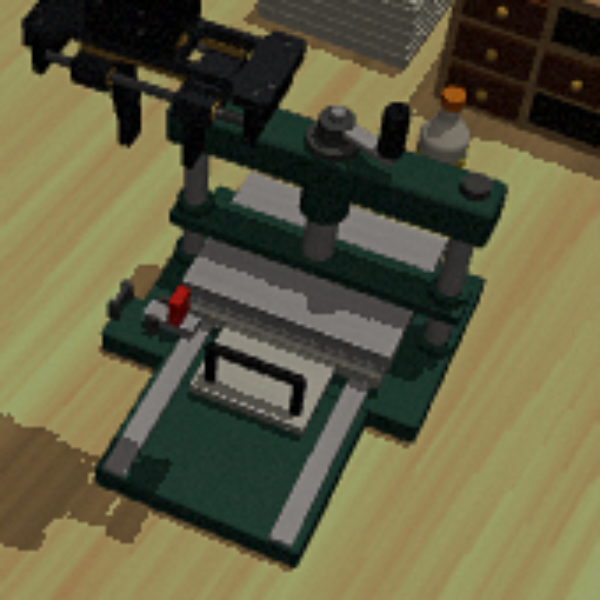

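The bolt (shut, −0.105), the bed (home) and the platen (low) are right. But both views read the crank at 19.17 after release, a larger spring-back than expected, because the knob slipped along the pads. I'll regrip with the jaws along the push direction and wind a bit further.

```bash
python3 -m handwheel '[{"dx":0.41,"dy":0.845,"dz":0,"spin":-1},{"dx":0.41,"dy":0.845,"dz":0,"spin":-1},{"dx":0.41,"dy":0.845,"dz":0,"spin":-1},{"dx":0.41,"dy":0.845,"dz":0,"spin":-1},{"dx":0.41,"dy":0.845,"dz":0,"spin":-1},{"dx":0.41,"dy":0.845,"dz":0,"spin":-1},{"dx":0.41,"dy":0.845,"dz":0,"spin":-1},{"dx":0.41,"dy":0.845,"dz":0,"spin":-1},{"dx":0.41,"dy":0.845,"dz":0,"spin":-1},{"dx":0.41,"dy":0.845,"dz":0,"spin":-1}]'
python3 -m handwheel '[{"dx":0,"dy":0,"dz":0,"spin":-0.65},{"dx":0,"dy":0,"dz":0,"spin":-0.65},{"dx":0,"dy":0,"dz":0,"spin":0},{"dx":0,"dy":0,"dz":0,"spin":0},{"dx":0,"dy":0,"dz":0,"spin":0},{"dx":0,"dy":0,"dz":0,"spin":0},{"dx":0,"dy":0,"dz":0,"spin":0},{"dx":0,"dy":0,"dz":0,"spin":0},{"dx":0,"dy":0,"dz":0,"spin":0},{"dx":0,"dy":0,"dz":0,"spin":0}]' -0.1
python3 -c "from h import *; print(st()['joint_positions'].round(2))"
```

```text
clock: 100.5
tool_pos: [0.6205, 0.2572, 0.3717]
eef_rot: [0.0, 0.806, -0.592, 0.0]
ft_force: [0.8, 0.6, 0.2]
opening: 0.0436
clock: 101.75
tool_pos: [0.6202, 0.2562, 0.372]
eef_rot: [0.0, 0.75, -0.661, 0.0]
ft_force: [0.2, 0.8, 0.2]
opening: 0.0392
t 101.75 tcp [0.6202 0.2562 0.372 ] press [ 0.0564 -0.02  ] jaw -82.8 F [0.2 0.8 0.2] op 0.0392
[-0.82  0.47  0.62  0.99 -0.27  1.75 -1.75]
```

Down 112 mm to TCP 0.260, then grip.

```bash
python3 -m handwheel '[{"dx":0,"dy":0.04,"dz":-0.8,"spin":0},{"dx":0,"dy":0,"dz":-0.8,"spin":0},{"dx":0,"dy":0,"dz":-0.8,"spin":0},{"dx":0,"dy":0,"dz":-0.8,"spin":0},{"dx":0,"dy":0,"dz":-0.7,"spin":0},{"dx":0,"dy":0,"dz":-0.56,"spin":0},{"dx":0,"dy":0,"dz":0,"spin":0},{"dx":0,"dy":0,"dz":0,"spin":0},{"dx":0,"dy":0,"dz":0,"spin":0},{"dx":0,"dy":0,"dz":0,"spin":0}]'
python3 -m handwheel '[{"dx":0,"dy":0,"dz":0,"spin":0},{"dx":0,"dy":0,"dz":0,"spin":0},{"dx":0,"dy":0,"dz":0,"spin":0},{"dx":0,"dy":0,"dz":0,"spin":0},{"dx":0,"dy":0,"dz":0,"spin":0},{"dx":0,"dy":0,"dz":0,"spin":0},{"dx":0,"dy":0,"dz":0,"spin":0},{"dx":0,"dy":0,"dz":0,"spin":0},{"dx":0,"dy":0,"dz":0,"spin":0},{"dx":0,"dy":0,"dz":0,"spin":0}]' -1 45
python3 -c "from h import *; orbit(8,6)"
```

```text
clock: 103.0
tool_pos: [0.6204, 0.2572, 0.261]
eef_rot: [-0.0, 0.75, -0.661, 0.0]
ft_force: [-0.1, -0.1, -0.5]
opening: 0.0391
clock: 104.25
tool_pos: [0.62, 0.2586, 0.2606]
eef_rot: [-0.001, 0.751, -0.661, -0.0]
ft_force: [0.4, 5.7, 0.4]
opening: 0.0232
t 104.25 tcp [0.62   0.2586 0.2606] press [ 0.0565 -0.0176] jaw -82.7 F [0.4 5.7 0.4] op 0.0232
q mod 2pi 0.302 rad 0.0592
1 -0.02 -0.25
2 -0.08 -0.24
3 -0.11 -0.23
4 -0.13 -0.21
5 -0.15 -0.2
6 -0.17 -0.19
7 -0.18 -0.17
8 -0.21 -0.14
```

```bash
python3 -m handwheel '[{"dx":-0.02,"dy":-0.25,"dz":0,"spin":0},{"dx":-0.08,"dy":-0.24,"dz":0,"spin":0},{"dx":-0.11,"dy":-0.23,"dz":0,"spin":0},{"dx":-0.13,"dy":-0.21,"dz":0,"spin":0},{"dx":-0.15,"dy":-0.2,"dz":0,"spin":0},{"dx":-0.17,"dy":-0.19,"dz":0,"spin":0},{"dx":-0.18,"dy":-0.17,"dz":0,"spin":0},{"dx":0,"dy":0,"dz":0,"spin":0},{"dx":0,"dy":0,"dz":0,"spin":0},{"dx":0,"dy":0,"dz":0,"spin":0}]'
python3 - <<'E'
from h import *
orbit(1,4)
for n in ("scene","top"):
    p,d,K,R,t=cam(n); P=pts(d,K,R,t); X=(P[...,:2]-O)@M
    m=(abs(X[...,0])<.1)&(X[...,1]<-.035)&(X[...,1]>-.06)&(P[...,2]>.06)&(P[...,2]<.14); print(n,"platen top z",np.median(P[m][:,2]),m.sum())
E
```

```text
clock: 105.5
tool_pos: [0.6001, 0.2242, 0.2607]
eef_rot: [-0.003, 0.751, -0.66, -0.0]
ft_force: [9.4, 14.7, -4.5]
opening: 0.023
t 105.5 tcp [0.6001 0.2242 0.2607] press [ 0.0322 -0.049 ] jaw -82.6 F [ 9.4 14.7 -4.5] op 0.023
q mod 2pi 0.99 rad 0.0587
1 -0.1 -0.15
scene platen top z 0.08886530867612036 316
top platen top z 0.08803617018563195 378
```

```bash
python3 -m handwheel '[{"dx":0.03,"dy":0.03,"dz":0,"spin":0},{"dx":0.03,"dy":0.03,"dz":0,"spin":0},{"dx":0.03,"dy":0.03,"dz":0,"spin":0},{"dx":0.03,"dy":0.03,"dz":0,"spin":0},{"dx":0,"dy":0,"dz":0,"spin":0},{"dx":0,"dy":0,"dz":0,"spin":0},{"dx":0,"dy":0,"dz":0,"spin":0},{"dx":0,"dy":0,"dz":0,"spin":0},{"dx":0,"dy":0,"dz":0,"spin":0},{"dx":0,"dy":0,"dz":0,"spin":0}]'
python3 -c "from h import *; orbit(1,4)"
```

```text
clock: 106.85
tool_pos: [0.6024, 0.2262, 0.2606]
eef_rot: [-0.002, 0.751, -0.66, -0.001]
ft_force: [3.6, 11.0, -1.3]
opening: 0.0232
t 106.85 tcp [0.6024 0.2262 0.2606] press [ 0.0347 -0.0473] jaw -82.6 F [ 3.6 11.  -1.3] op 0.0232
q mod 2pi 0.938 rad 0.0587
1 -0.09 -0.15
```

```bash
python3 -m handwheel '[{"dx":0.05,"dy":0.05,"dz":0,"spin":0},{"dx":0.05,"dy":0.05,"dz":0,"spin":0},{"dx":0.05,"dy":0.05,"dz":0,"spin":0},{"dx":0.04,"dy":0.07,"dz":0,"spin":0},{"dx":0,"dy":0,"dz":0,"spin":0},{"dx":0,"dy":0,"dz":0,"spin":0},{"dx":0,"dy":0,"dz":0,"spin":0},{"dx":0,"dy":0,"dz":0,"spin":0},{"dx":0,"dy":0,"dz":0,"spin":0},{"dx":0,"dy":0,"dz":0,"spin":0}]'
python3 -c "from h import *; orbit(1,4)"
python3 -m handwheel '[{"dx":0,"dy":0,"dz":0,"spin":0},{"dx":0,"dy":0,"dz":0,"spin":0},{"dx":0,"dy":0,"dz":0,"spin":0},{"dx":0,"dy":0,"dz":0,"spin":0},{"dx":0,"dy":0,"dz":0.5,"spin":0},{"dx":0,"dy":0,"dz":1,"spin":0},{"dx":0,"dy":0,"dz":1,"spin":0},{"dx":0,"dy":0,"dz":1,"spin":0},{"dx":0,"dy":0,"dz":1,"spin":0},{"dx":0,"dy":0,"dz":0,"spin":0}]' 0
python3 -m handwheel '[{"dx":-0.5,"dy":-1,"dz":0,"spin":0},{"dx":-0.5,"dy":-1,"dz":0,"spin":0},{"dx":-0.5,"dy":-1,"dz":0,"spin":0},{"dx":-0.5,"dy":-1,"dz":0,"spin":0},{"dx":-0.5,"dy":-1,"dz":0,"spin":0},{"dx":-0.5,"dy":-1,"dz":0,"spin":0},{"dx":-0.5,"dy":-1,"dz":0,"spin":0},{"dx":0,"dy":0,"dz":0,"spin":0},{"dx":0,"dy":0,"dz":0,"spin":0},{"dx":0,"dy":0,"dz":0,"spin":0}]'
python3 - <<'E'
from h import *
st()
for n in("scene","top"):
    p,d,K,R,t=cam(n); redtab(p,d,K,R,t); P=pts(d,K,R,t); X=(P[...,:2]-O)@M
    m=(abs(P[...,2]-.329)<.006)&(np.hypot(X[...,0],X[...,1])<.085)&(p.max(2)<80)
    if m.sum()>8:
        c,r=cv2.minEnclosingCircle(P[m][:,:2].astype(np.float32)*1000); x=w2p(np.array(c)/1000); print(n,"knob",np.round(c,1),"r",round(r,1),"q",np.arctan2(-x[1],x[0])%(2*np.pi)+6*np.pi)
    m=(abs(X[...,0])<.1)&(X[...,1]<-.035)&(X[...,1]>-.06)&(P[...,2]>.06)&(P[...,2]<.14); print(n,"platen top z",np.median(P[m][:,2]))
E
```

```text
clock: 108.1
tool_pos: [0.6071, 0.2312, 0.2606]
eef_rot: [-0.002, 0.751, -0.66, -0.0]
ft_force: [3.0, 9.3, -1.3]
opening: 0.0231
t 108.1 tcp [0.6071 0.2312 0.2606] press [ 0.04  -0.043] jaw -82.7 F [ 3.   9.3 -1.3] op 0.0231
q mod 2pi 0.821 rad 0.0587
1 -0.07 -0.16
clock: 109.35
tool_pos: [0.6078, 0.2277, 0.3748]
eef_rot: [-0.001, 0.75, -0.662, 0.001]
ft_force: [0.3, -0.5, -1.2]
opening: 0.0433
clock: 110.6
tool_pos: [0.5196, 0.0544, 0.3725]
eef_rot: [0.001, 0.751, -0.661, -0.0]
ft_force: [0.4, -0.7, -0.7]
opening: 0.043
t 110.6 tcp [0.5196 0.0544 0.3725] press [-0.0703 -0.2066] jaw -82.7 F [ 0.4 -0.7 -0.7] op 0.043
tab lo/med/hi [[-0.1094, -0.1124], [-0.1045, -0.1008], [-0.0976, -0.0873]] 23
scene knob [618.8 256.8] r 12.4 q 19.18444297025698
scene platen top z 0.08958250366370643
no red 0
top knob [620.2 257.6] r 12.3 q 19.167942990481812
top platen top z 0.08863994146234526
```

The crank settles at the same 19.17 again after being wound to about 19.8, so this is its natural rest. That is within the allowed spring-back and past the 18.8 touch point. I'll hand in.

```bash
python3 -c "
from h import *
print(job.job_done())"
```

```text
the job is handed in; nothing more can be done
None
```

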